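# Leak-test the re-sealed seam of a gel tank

## Robot

A 6-joint arm with a two-finger parallel gripper is mounted at the origin on the work surface. World frame = base frame: x ahead of the robot, y to its left, z up, the work surface at z = 0. Lengths are in m, angles in rad, forces in N, time in s.
With the tool pointing down it reaches from about 0.375 to 0.9 m from the base axis. Payload 3.1 kg.
Tool frame: the origin (TCP) lies midway between the tips of the shut fingers; the grasp point (between the pads) lies 19 mm behind it (manip.hold_point_z is the distance from the TCP to the grasp point, in m); x points along the fingers, y is the direction in which the jaws open and shut, and the axes are right-handed (so a half turn about x gives the same grasp; the last joint's range is limited). The gripper opens to 85 mm and grips with 20 to 120 N. Pads are 22 mm wide; open, the fingers measure 114 mm over their backs; the gripper's body (76 mm by 85 mm) begins 54 mm behind the grasp point. The pads swing forward as they close: fully open they stand 13 mm farther back than shut.
Start: joints at [1.073, 0.527, 1.433, -0, 1.181, -0.178], TCP at [0.196, 0.593, 0.231] pointing down, gripper open.
Joint ranges: [-3.08, 3.08], [-0.75, 2.2], [0.22, 2.44], [-1.43, 4.57], [0, 2.65], [-2.85, 2.85]. Speed limits (rad/s): [2.79, 2.79, 3.14, 3.14, 3.14, 3.14].

## Interface

Orientations are given as a unit quaternion [x, y, z, w].
In Python, from station import manip, snapshot gives the robot as it stands.
- The arm moves only by the shell command python3 -m crank 'ROWS' [FORCE]. ROWS is JSON, a list of rows, each a list of 5 numbers: the finger opening in m, from 0 to 0.0854, then the shift along the tool's x, y, z in m, then the turn about the tool's x in rad. In form: [[grip, tx, ty, tz, yaw], ...]. A call has 1 to 5 rows; each row shifts and turns the commanded pose from where the row before left it, along the tool's axes as they then stand; what a row does not reach is not made up. A row lasts 1/10 s, in which the tool goes at most 50 mm and 8.59 degrees, less where a joint would pass 70% of its speed; a pose out of reach is approached as far as the arm can. A call is refused whole if a number of a shift passes 0.05 or a number of a turn 0.15, either way. A call with a gripper value outside its range is refused whole. The fingers move at their own pace and stop on an object; FORCE is the grip in N (left out, the last holds). Time passes only in rows, so rows that do not move let the fingers close. It gives the time, the measured TCP pose, the force and the opening at its end, in the units of the state.
- manip.sense(): the state, without advancing time (a new reading comes with each control period).
- snapshot(name): name is "scene" or "top" or "wrist"; returns a dict with "image" (480x640x3 uint8, blue, green, red), "range_z" (480x640 float32, m along the optical axis (not along the pixel's ray), 0 where there is no reading), "vertical_fov" (degrees; the focal length in pixels is half the picture's height over the tangent of half this angle, whatever the lens; pixels are square), "cx", "cy" (the principal point, pixels), "distortion" ([k1, k2, p1, p2, k3] as OpenCV has them; the pictures are not rectified), "extrinsics" (4x4, takes a point from world to camera coordinates); the wrist camera has in their place "T_tool_cam" (4x4, takes a point from camera to tool coordinates, whose origin is the TCP and whose axes are the tool frame's). Camera axes: x right, y up, looking along -z (the intrinsics and any distortion apply to the point x, -y, -z); pixel columns grow to the right and rows downward; lengths in m; the calibration is good to about 2 mm. A picture is of the moment at which its call begins: read the wrist's pose just before it.
- manip.sign_off(): hands the job in, once; it reports no verdict.
The state is a dict: "t": time; "q": joint angles; "qd": joint speeds; "tau": joint torques, N m; "tcp_pos": TCP position; "tool_rot": TCP orientation; "force": force on the tool from outside, world axes, zero at the start; "ft_torque": the same for the moment, N m; "finger_gap": opening from 0.0 (shut) to 1.0 (fully open).
Only numpy, scipy, OpenCV 4.12 (cv2) and the standard library are available. Lean on these libraries where they do the work, as an engineer would, in place of code of your own. Each camera call takes 0.05 s, during which the arm holds its last target.

## Task

Lift the gel comb out of the tank and stand it gently on its feet in the middle of the draining mat. Then take the leak-test wand and guide its tip slowly (about 3 cm/s), close to the dark bead but without pressing, along the whole L-shaped seam at the floor of the tank's well: begin at the free end of the long leg, go round the corner, and finish at the end of the short leg. Lay the wand gently back in its rest, and leave everything else where it is.

Things in the scene. Friction and masses are not known exactly. Their poses are not given: they have to be found in the camera images.
- tank: White plastic gel tank, clamped down: 230 (x) by 232 mm (y), walls 6 mm thick, 56 mm tall. Origin: centre of underside; x points away from the robot. Open well on the robot's side, x = -109 to -9, y = -110 to 110 mm, floor at z = 6 mm; the rest is a raised platform, top at z = 36 mm. Seam with dark bead: foot of the near wall from y = -45 mm to the +y corner, then 57 mm along the +y wall.
- tank_post (a point): Top of one of two square posts, 22 mm thick, on the tank's platform, 108 mm above the bench: this one at x = 85, y = -80 mm of the tank, the other at x = 85, y = +80 mm.
- seam0 (a point): Point 0 of 0 to 8 along the seam, 24 mm apart, in order: the start, at the free end of the long leg on the robot's-side wall. It lies in the air at the bead's face, 6 mm above the well's floor and 6 mm from the wall (two walls in the corner). Its axes are the tank's.
- seam1 (a point): Point 1 of 0 to 8 along the seam, 24 mm apart, in order: on the way. It lies in the air at the bead's face, 6 mm above the well's floor and 6 mm from the wall (two walls in the corner). Its axes are the tank's.
- seam2 (a point): Point 2 of 0 to 8 along the seam, 24 mm apart, in order: on the way. It lies in the air at the bead's face, 6 mm above the well's floor and 6 mm from the wall (two walls in the corner). Its axes are the tank's.
- seam3 (a point): Point 3 of 0 to 8 along the seam, 24 mm apart, in order: on the way. It lies in the air at the bead's face, 6 mm above the well's floor and 6 mm from the wall (two walls in the corner). Its axes are the tank's.
- seam4 (a point): Point 4 of 0 to 8 along the seam, 24 mm apart, in order: on the way. It lies in the air at the bead's face, 6 mm above the well's floor and 6 mm from the wall (two walls in the corner). Its axes are the tank's.
- seam5 (a point): Point 5 of 0 to 8 along the seam, 24 mm apart, in order: on the way. It lies in the air at the bead's face, 6 mm above the well's floor and 6 mm from the wall (two walls in the corner). Its axes are the tank's.
- seam6 (a point): Point 6 of 0 to 8 along the seam, 24 mm apart, in order: in the corner. It lies in the air at the bead's face, 6 mm above the well's floor and 6 mm from the wall (two walls in the corner). Its axes are the tank's.
- seam7 (a point): Point 7 of 0 to 8 along the seam, 24 mm apart, in order: on the way. It lies in the air at the bead's face, 6 mm above the well's floor and 6 mm from the wall (two walls in the corner). Its axes are the tank's.
- seam8 (a point): Point 8 of 0 to 8 along the seam, 24 mm apart, in order: the finish, at the free end of the short leg on the +y wall. It lies in the air at the bead's face, 6 mm above the well's floor and 6 mm from the wall (two walls in the corner). Its axes are the tank's.
- comb: White plastic gel comb, 112 mm long (its y), 70 mm tall, standing on two end feet in the tank's well; about 0.11 kg. Origin: centre of the underside of the feet, z up. The spine to grip is a bar 14 mm thick (its x), z = 36 to 70 mm; below are teeth, and at y = -50 and +50 mm legs on feet 40 (x) by 12 (y) by 8 mm.
- mat: Grey black-ribbed draining mat, fixed on the bench, 160 mm (x) by 120 mm (y), 4 mm thick (ribs up to 4.5 mm are look only). Origin: centre of its underside.
- rest: Aluminium wand rest, fixed on the bench: base 120 mm (x) by 70 mm (y), 10 mm thick, with two forks 8 mm thick at x = -41 and +41 mm. Each fork has a flat seat at z = 50 mm between cheeks 34 mm apart that rise to z = 66 mm; the forks are 54 mm wide over all. Origin: centre of its underside.
- rest_seat (a point): Where the middle of the wand's handle lies when it is in the rest: 62 mm above the bench, midway between the forks. Its x axis runs along the wand's lie, towards the nose at the start.
- wand: Cordless leak-test wand, about 0.16 kg: grey square handle 100 mm long, 24 x 24 mm, then a round nose 93 mm long, stepping from 18 to 10 to 6 mm diameter. Origin: centre of the handle; x points along the nose to the tip, z up as it lies in the rest (level, nose towards the robot's side). The 74 mm of handle between the forks is free to grip.
- wand_tip (a point): Centre of the wand's rounded tip (3 mm radius), 140 mm from the handle's centre along the wand's x. Axes as the wand's.
- bottle: Bystander, loose: capped round reagent bottle, 68 mm diameter, 160 mm tall. Origin: centre of its underside.
- jar: Bystander, loose: white screw jar, 72 mm diameter, 90 mm tall. Origin: centre of its underside.
- beaker: Bystander, loose: clear open beaker, 72 mm across, 85 mm tall. Origin: centre of its underside.
- tipbox: Bystander, loose: blue pipette-tip box, 75 x 75 x 60 mm. Origin: centre of its underside.
- tape: Bystander, loose: roll of paper tape lying flat, 80 mm diameter, 22 mm tall. Origin: centre of its underside.

How it is judged:
On the way, in this order (a step that is already met when the one before it is completed fails the run):
1. the comb stands on the mat, let go (horizontal distance between comb and mat below 0.03 m and height (world z) of comb below 0.01 m and angle between comb's own z axis and vertical below 0.15 rad and linear speed of comb below 0.03 m/s and contact force between the fingers and comb below 0.2 N), for 0.2 s.
2. the wand's tip passes point 0 of the seam slowly (distance between wand_tip and seam0 below 0.01 m and linear speed of wand below 0.08 m/s), for 0.1 s.
3. the wand's tip passes point 1 of the seam slowly (distance between wand_tip and seam1 below 0.01 m and linear speed of wand below 0.08 m/s), for 0.1 s.
4. the wand's tip passes point 2 of the seam slowly (distance between wand_tip and seam2 below 0.01 m and linear speed of wand below 0.08 m/s), for 0.1 s.
5. the wand's tip passes point 3 of the seam slowly (distance between wand_tip and seam3 below 0.01 m and linear speed of wand below 0.08 m/s), for 0.1 s.
6. the wand's tip passes point 4 of the seam slowly (distance between wand_tip and seam4 below 0.01 m and linear speed of wand below 0.08 m/s), for 0.1 s.
7. the wand's tip passes point 5 of the seam slowly (distance between wand_tip and seam5 below 0.01 m and linear speed of wand below 0.08 m/s), for 0.1 s.
8. the wand's tip passes point 6 of the seam slowly (distance between wand_tip and seam6 below 0.01 m and linear speed of wand below 0.08 m/s), for 0.1 s.
9. the wand's tip passes point 7 of the seam slowly (distance between wand_tip and seam7 below 0.01 m and linear speed of wand below 0.08 m/s), for 0.1 s.
10. the wand's tip passes point 8 of the seam slowly (distance between wand_tip and seam8 below 0.01 m and linear speed of wand below 0.08 m/s), for 0.1 s.
At the end, for the whole second after the job is handed in: The comb stands upright on the mat (within 9 degrees), its centre within 30 mm of the mat's centre, at rest; the wand lies in its rest along the rest's x axis (within 9 degrees, nose either way), the middle of its handle within 12 mm of the seat point, at rest (horizontal distance between comb and mat below 0.03 m and height (world z) of comb below 0.01 m and angle between comb's own z axis and vertical below 0.15 rad and linear speed of each of comb, wand below 0.03 m/s and distance between wand and rest_seat below 0.012 m and angle between the x axis of wand and the x axis of rest_seat, either way round below 0.15 rad); the robot touches nothing.
It fails at once if the wand or comb is pressed or knocked against the tank with over 25 N (contact force between any of wand, comb and tank above 25 N).
It fails at once if the comb is dropped or pressed onto the mat, or the wand onto its rest, with over 40 N (contact force between comb and mat above 40 N or contact force between wand and rest above 40 N).
It fails at once if a bystander is moved by more than 20 mm (distance of any of bottle, jar, beaker, tipbox, tape from where it was at the start of the episode above 0.02 m).
It also fails if it takes over 72 s, if anything falls off the work surface, if the arm or the gripper's body presses on something with over 40 N, if the wrist force passes 120 N, or if a joint passes its speed limit or range.

## Working session

There is one attempt and no reset: what is moved stays moved. The work goes in short steps, Python scripts to look and compute and a shell command to move; the robot and the scene stay as the last step left them, time stands still between calls to the robot, and variables do not carry over. Pictures are saved under pics/ and viewed, and the job is handed in when it is done.

```bash
ls; mkdir -p pics
python3 - <<'E'
from station import manip, snapshot
import cv2,numpy as np
print(manip.sense(), manip.hold_point_z)
for n in ["scene","top","wrist"]:
    s=snapshot(n); cv2.imwrite(f"pics/{n}0.png",s["image"])
    np.savez(f"pics/{n}0.npz",**s)
    print(n,{k:v for k,v in s.items() if k not in("image","range_z")}, (s["range_z"]>0).mean())
E
```

```text
pics
{'t': 0.0, 'q': array([ 1.07351866e+00,  5.28486107e-01,  1.43390860e+00,  1.90894230e-05,
        1.18137171e+00, -1.78512228e-01]), 'qd': array([-0.00051204, -0.00105426,  0.00031352, -0.00091461,  0.00151381,
        0.00222724]), 'tau': array([ 4.76969799e-04, -4.42352128e+01, -1.78023148e+01, -2.55576397e-04,
        8.37989501e-03,  3.13217484e-06]), 'tcp_pos': array([0.19550096, 0.5928877 , 0.23031935]), 'tool_rot': array([ 0.11150351,  0.69840435, -0.11294954,  0.69788303]), 'force': array([-0.72153236,  0.08904406,  0.80741887]), 'ft_torque': array([-0.00201114, -0.04186326,  0.02791994]), 'finger_gap': 1.0035976981093861} 0.0187
scene {'vertical_fov': 52.50133918903275, 'cx': 312.2361884332529, 'cy': 238.65441486243407, 'distortion': array([-0.0532914,  0.       ,  0.       ,  0.       ,  0.       ]), 'extrinsics': array([[ 0.53496824,  0.84465192,  0.01929043, -0.27211357],
       [-0.47846486,  0.28406408,  0.83089047,  0.15757894],
       [ 0.69633351, -0.4537298 ,  0.55610153, -1.52001253],
       [ 0.        ,  0.        ,  0.        ,  1.        ]])} 0.9930794270
[... 414 characters left out ...]
9.95818691e-01,
        -1.44933116e+00],
       [ 0.00000000e+00,  0.00000000e+00,  0.00000000e+00,
         1.00000000e+00]])} 0.9959212239583334
wrist {'vertical_fov': 58.05774442249411, 'cx': 325.85623861352786, 'cy': 237.80781757856704, 'distortion': array([-0.04743974,  0.        ,  0.        ,  0.        ,  0.        ]), 'T_tool_cam': array([[ 7.88092166e-04,  2.87065740e-01, -9.57910560e-01,
        -1.42379462e-01],
       [ 9.99999621e-01, -5.80249025e-04,  6.48831194e-04,
         3.04583552e-04],
       [-3.69569461e-04, -9.57910708e-01, -2.87066088e-01,
        -7.30924487e-02],
       [ 0.00000000e+00,  0.00000000e+00,  0.00000000e+00,
         1.00000000e+00]])} 0.996025390625
```

View pics/scene0.png

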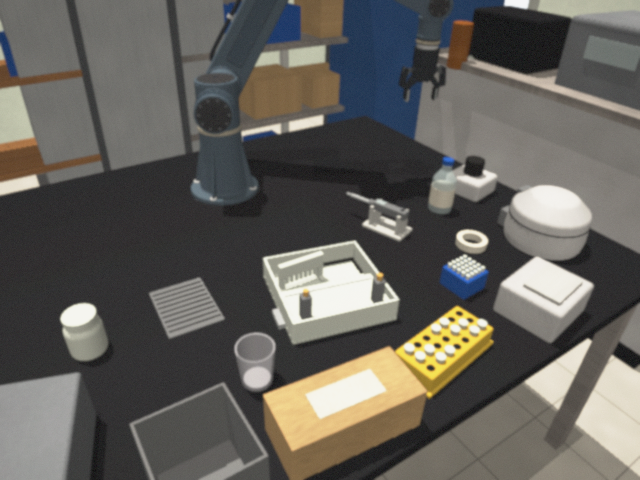

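View pics/top0.png

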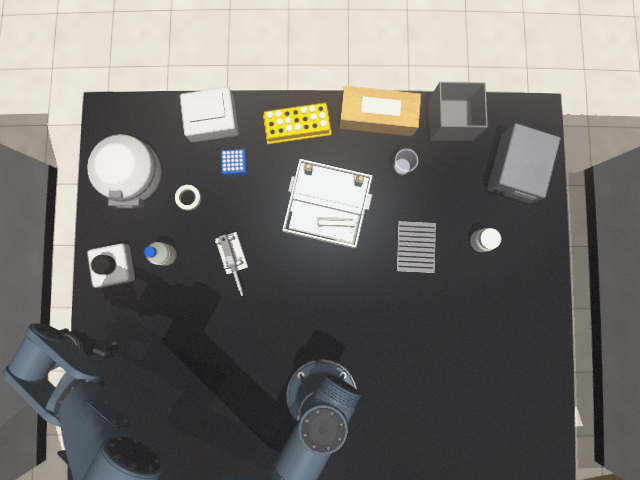

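View pics/wrist0.png

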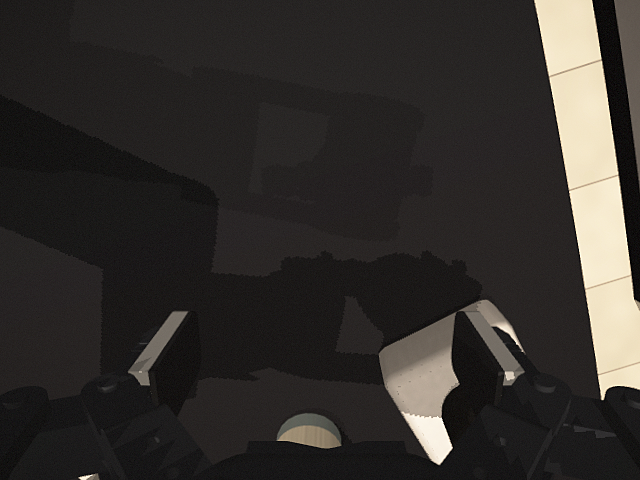

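The scene view shows the tank in the middle with the comb in its well, the wand rest to the robot's left and the mat to its right. In the top view the tank is at about (328,203), comb (336,222), mat (416,247), rest (231,255), beaker (404,162), bottle (158,253), tape (187,197), tipbox (233,161) and jar (486,240). Next I'll zoom in and measure.

```bash
cat > h.py <<'E'
import numpy as np,cv2
from scipy.spatial.transform import Rotation as Ro
def K(s):
    f=240/np.tan(np.radians(s["vertical_fov"])/2); return np.array([[f,0,s["cx"]],[0,f,s["cy"]],[0,0,1.]])
def T_wc(s,pose=None):  # camera->world
    if "extrinsics" in s: return np.linalg.inv(s["extrinsics"])
    T=np.eye(4);T[:3,:3]=Ro.from_quat(pose[1]).as_matrix();T[:3,3]=pose[0]; return T@s["T_tool_cam"]
def rays(s,uv):
    p=cv2.undistortPoints(np.array(uv,float).reshape(-1,1,2),K(s),np.array(s["distortion"])).reshape(-1,2)
    return np.c_[p[:,0],-p[:,1],-np.ones(len(p))]
def plane(s,uv,z,pose=None):
    T=T_wc(s,pose);d=rays(s,uv)@T[:3,:3].T;o=T[:3,3]
    return o+d*((z-o[2])/d[:,2])[:,None]
def cloud(s,pose=None):
    v,u=np.mgrid[0:480,0:640];r=rays(s,np.c_[u.ravel(),v.ravel()])*s["range_z"].reshape(-1,1)
    T=T_wc(s,pose);return (r@T[:3,:3].T+T[:3,3]).reshape(480,640,3)
def proj(s,P,pose=None):
    T=np.linalg.inv(T_wc(s,pose));c=np.atleast_2d(P)@T[:3,:3].T+T[:3,3]
    q=c*[1,-1,-1];return cv2.projectPoints(q,np.zeros(3),np.zeros(3),K(s),np.array(s["distortion"]))[0].reshape(-1,2)
E
python3 - <<'E'
from h import *
s=dict(np.load("pics/top0.npz"));im=s["image"]
cv2.imwrite("pics/z1.png",cv2.resize(im[145:260,265:450],None,fx=4.2,fy=4.2,interpolation=cv2.INTER_CUBIC))
cv2.imwrite("pics/z2.png",cv2.resize(im[220:305,200:270],None,fx=7,fy=7,interpolation=cv2.INTER_CUBIC))
C=cloud(s)
for n,(u,v) in dict(table=(330,290),mat=(416,247),jar=(486,240),spine=(336,221),plat=(330,185),rest=(225,245),handle=(230,252),bottle=(150,252),posts=(308,167),tip=(240,292)).items(): print(n,C[v,u].round(4))
print(Ro.from_quat([ 0.11150351,  0.69840435, -0.11294954,  0.69788303]).as_matrix().round(3))
E
```

```text
table [ 0.3251 -0.0267  0.0013]
mat [ 0.4606 -0.299   0.0037]
jar [ 0.4759 -0.4939  0.0873]
spine [ 0.5345 -0.0432  0.0705]
plat [ 0.6517 -0.0259  0.039 ]
rest [0.4605 0.2913 0.0762]
handle [0.4397 0.2767 0.0712]
bottle [0.4339 0.4899 0.1577]
posts [0.6927 0.0416 0.1055]
tip [0.3196 0.2458 0.0638]
[[-0.001  0.313  0.95 ]
 [-0.002  0.95  -0.313]
 [-1.    -0.002 -0.   ]]
```

View pics/z1.png

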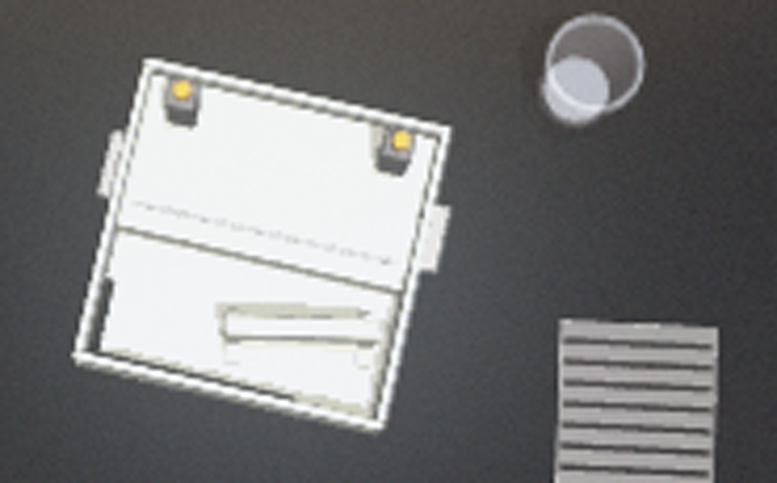

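View pics/z2.png

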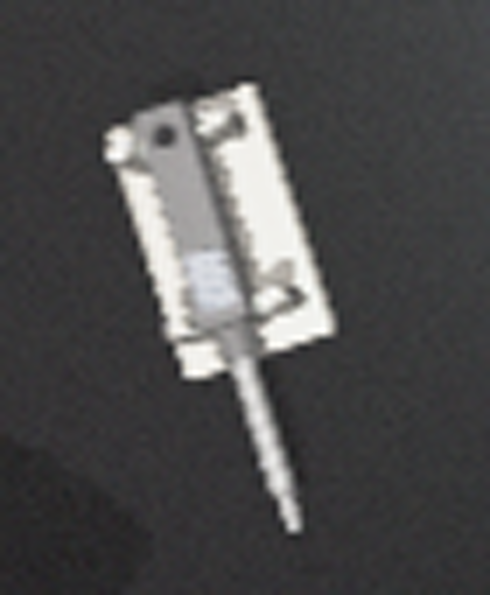

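```bash
python3 - <<'E'
from h import *
s=dict(np.load("pics/top0.npz"));im=s["image"]
g=lambda p,o,f:[(p[0]+.5)/f-.5+o[0],(p[1]+.5)/f-.5+o[1]]
c=np.array([g(p,(265,145),4.2) for p in [(148,62),(449,130),(380,428),(76,357)]])
P=plane(s,c,0.056);print(P.round(4));print("sides",np.linalg.norm(P-np.roll(P,-1,0),axis=1).round(4),"ctr",P.mean(0).round(4))
x=(P[0]+P[1]-P[2]-P[3]);print("tank yaw",np.degrees(np.arctan2(x[1],x[0])), "y-dir",np.degrees(np.arctan2(*(P[0]+P[3]-P[1]-P[2])[[1,0]]))-90)
C=cloud(s)
# comb spine by height 60..75 inside tank
m=(C[...,2]>0.062)&(C[...,2]<0.078)&(np.linalg.norm(C[...,:2]-[0.535,-0.045],axis=2)<0.075)
v,u=np.nonzero(m);print("spine px",len(u),u.min(),u.max(),v.min(),v.max())
pts=C[m];(cx,cy),(w,h),a=cv2.minAreaRect((pts[:,:2]*1000).astype(np.float32));print(cx,cy,w,h,a,np.median(pts[:,2]))
E
python3 - <<'E'
from h import *
s=dict(np.load("pics/top0.npz"))
# posts: yellow knobs; mat corners: contour
im=s["image"];C=cloud(s);C2=C
m=((im.max(2)>95)).astype(np.uint8);m[:, :385]=0;m[:,450:]=0;m[:215]=0;m[280:]=0
m=cv2.morphologyEx(m,cv2.MORPH_CLOSE,np.ones((7,7)))
c=max(cv2.findContours(m,0,1)[0],key=cv2.contourArea);r=cv2.boxPoints(cv2.minAreaRect(c));P=plane(s,r,0.004);print(P.round(4),P.mean(0),np.linalg.norm(P-np.roll(P,-1,0),axis=1))
d=P[0]-P[1];print(np.degrees(np.arctan2(d[1],d[0])))
# handle/ rest
m=(C[...,2]>0.067)&(C[...,2]<0.085)&(np.linalg.norm(C[...,:2]-[0.44,0.277],axis=2)<0.09)
print(m.sum(),cv2.minAreaRect((C[m][:,:2]*1000).astype(np.float32)))
E
```

```text
[[ 0.7289  0.068   0.056 ]
 [ 0.6782 -0.154   0.056 ]
 [ 0.4581 -0.1018  0.056 ]
 [ 0.5095  0.1192  0.056 ]]
sides [0.2278 0.2263 0.2269 0.2253] ctr [ 0.5937 -0.0172  0.056 ]
tank yaw -13.242351768900367 y-dir -12.984958431864058
spine px 164 318 354 220 225
529.3048095703125 -43.16328430175781 109.30758666992188 14.315558433532715 87.96660614013672 0.0735991795638895
[[ 0.3842 -0.235   0.004 ]
 [ 0.5443 -0.2426  0.004 ]
 [ 0.5404 -0.3635  0.004 ]
 [ 0.3801 -0.3547  0.004 ]] [ 0.46224048 -0.2989323   0.004     ] [0.16021576 0.12094137 0.16052232 0.11977201]
177.25882471160904
283 ((427.4327697753906, 277.95648193359375), (137.5373992919922, 51.26817321777344), 15.251392364501953)
```

The comb spine sits near (0.529,-0.043) at about -2° yaw, and the tank is centred near (0.593,-0.017) at -13°. The mat is near (0.462,-0.299) and its sides measure 160 x 120 mm, as given. Next is a small planner that prints rows, which I'll then type in.

```bash
cat > plan.py <<'E'
from h import *
from station import manip
def az(s=None):
    s=s or manip.sense();R=Ro.from_quat(s["tool_rot"]).as_matrix();return np.degrees(np.arctan2(R[1,1],R[0,1]))
def st():
    s=manip.sense();print("t %.2f"%s["t"],"tcp",s["tcp_pos"].round(4),"az %.2f"%az(s),"F",s["force"].round(1),"gap %.3f"%s["finger_gap"],"q",s["q"].round(2));return s
def plan(xyz,azt,n,start=None,grip=0):
    s=manip.sense();p,a=(s["tcp_pos"].copy(),az(s)) if start is None else start
    d=(np.array(xyz)-p)/n;dy=-np.radians((azt-a+180)%360-180)/n
    for i in range(n):
        A=np.radians(a)-i*dy;y=np.array([np.cos(A),np.sin(A),0]);z=np.array([np.sin(A),-np.cos(A),0])
        print([grip,round(-d[2],4),round(d@y,4),round(d@z,4),round(dy,4)],end=",")
        if i%5==4:print()
    print()
E
python3 - <<'E'
from plan import *
st();plan([0.529,-0.043,0.21],-2,17,grip=0.085)
E
```

```text
t 0.15 tcp [0.1956 0.593  0.2306] az 71.73 F [ 0.7  0.5 -0.6] gap 0.998 q [ 1.07  0.53  1.43  0.    1.18 -0.18]
[0.085, np.float64(0.0012), np.float64(-0.0294), np.float64(0.0303), np.float64(0.0757)],[0.085, np.float64(0.0012), np.float64(-0.027), np.float64(0.0325), np.float64(0.0757)],[0.085, np.float64(0.0012), np.float64(-0.0245), np.float64(0.0344), np.float64(0.0757)],[0.085, np.float64(0.0012), np.float64(-0.0218), np.float64(0.0362), np.float64(0.0757)],[0.085, np.float64(0.0012), np.float64(-0.019), np.float64(0.0377), np.float64(0.0757)],
[0.085, np.float64(0.0012), np.float64(-0.0161), np.float64(0.0391), np.float64(0.0757)],[0.085, np.float64(0.0012), np.float64(-0.0131), np.float64(0.0402), np.float64(0.0757)],[0.085, np.float64(0.0012), np.float64(-0.01), np.float64(0.041), np.float64(0.0757)],[0.085, np.float64(0.0012), np.float64(-0.0069), np.float64(0.0417), np.float64(0.0757)],[0.085, np.float64(0.0012), np.float64(-0.0037), np.float64(0.0421), np.float64(0.0757)],
[0.085, np.float64(0.0012), np.float64(-0.0005), np.float64(0.0422), np.float64(0.0757)],[0.085, np.float64(0.0012), np.float64(0.0027), np.float64(0.0422), np.float64(0.0757)],[0.085, np.float64(0.0012), np.float64(0.0059), np.float64(0.0418), np.float64(0.0757)],[0.085, np.float64(0.0012), np.float64(0.009), np.float64(0.0413), np.float64(0.0757)],[0.085, np.float64(0.0012), np.float64(0.0121), np.float64(0.0405), np.float64(0.0757)],
[0.085, np.float64(0.0012), np.float64(0.0151), np.float64(0.0394), np.float64(0.0757)],[0.085, np.float64(0.0012), np.float64(0.0181), np.float64(0.0382), np.float64(0.0757)],
```

```bash
sed -i 's/round(-d\[2\],4),round(d@y,4),round(d@z,4),round(dy,4)/*[round(float(k),4) for k in (-d[2],d@y,d@z,dy)]/' plan.py
python3 -m crank '[[0.085,0.001,-0.029,0.030,0.0757],[0.085,0.001,-0.027,0.0325,0.0757],[0.085,0.001,-0.0245,0.0345,0.0757],[0.085,0.001,-0.022,0.036,0.0757],[0.085,0.001,-0.019,0.038,0.0757]]'
python3 -m crank '[[0.085,0.001,-0.016,0.039,0.0757],[0.085,0.001,-0.013,0.040,0.0757],[0.085,0.001,-0.010,0.041,0.0757],[0.085,0.001,-0.007,0.042,0.0757],[0.085,0.001,-0.004,0.042,0.0757]]'
python3 -m crank '[[0.085,0.001,0,0.042,0.0757],[0.085,0.001,0.003,0.042,0.0757],[0.085,0.001,0.006,0.042,0.0757],[0.085,0.001,0.009,0.041,0.0757],[0.085,0.001,0.012,0.0405,0.0757]]'
python3 -m crank '[[0.085,0.001,0.015,0.039,0.0757],[0.085,0.001,0.018,0.038,0.0757],[0.085,0,0,0,0]]'
python3 - <<'E'
from plan import *
from station import snapshot
s=st();w=snapshot("wrist");cv2.imwrite("pics/w1.png",w["image"]);np.savez("pics/w1.npz",pos=s["tcp_pos"],rot=s["tool_rot"],**w)
E
```

```text
t: 0.65
tcp_pos: [0.294, 0.4051, 0.2261]
tool_rot: [0.242, 0.664, -0.242, 0.664]
force: [0.5, 0.1, 0.4]
finger_gap: 0.993
t: 1.15
tcp_pos: [0.392, 0.2178, 0.2213]
tool_rot: [0.363, 0.607, -0.363, 0.607]
force: [-0.4, 0.8, -0.4]
finger_gap: 0.997
t: 1.65
tcp_pos: [0.4906, 0.0315, 0.2162]
tool_rot: [0.471, 0.528, -0.471, 0.527]
force: [1.1, 0.9, -0.2]
finger_gap: 0.997
t: 1.95
tcp_pos: [0.5326, -0.046, 0.2143]
tool_rot: [0.511, 0.488, -0.51, 0.491]
force: [1.0, 0.6, 0.3]
finger_gap: 0.992
t 1.95 tcp [ 0.5326 -0.046   0.2143] az -2.34 F [1.  0.6 0.3] gap 0.992 q [-0.29  0.43  1.68 -0.    1.03 -0.25]
```

View pics/w1.png

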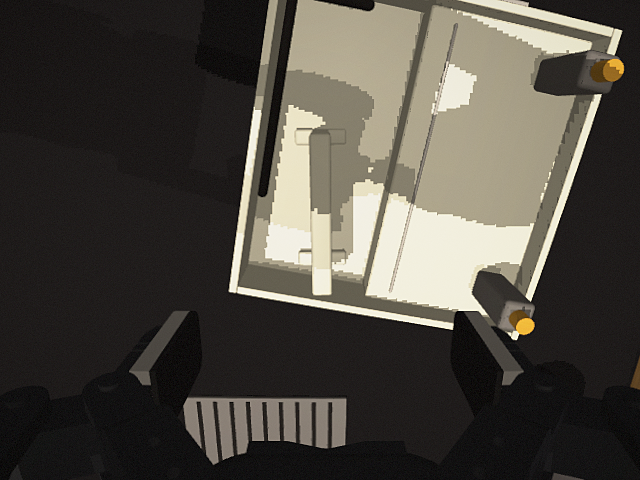

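The wrist view shows the comb spine running from about (320,131) to (322,294). The dark bead starts at (263,193) on the near wall, and near rim corner of the tank is at (231,292). The post knobs are at (613,70) and (525,326). I'll measure these points now.

Run:
```python
from plan import *
w=dict(np.load("pics/w1.npz"));pose=(w["pos"],w["rot"]);C=cloud(w,pose);im=w["image"]
print("floor/plat",C[270,290],C[100,300],C[150,450],"table",C[100,60])
m=(C[...,2]>0.064)&(C[...,2]<0.076);m[:,:300]=0;m[:,345:]=0;m[:120]=0;m[310:]=0
r=cv2.minAreaRect(np.argwhere(m)[:,::-1].astype(np.float32));print(r,m.sum())
P=plane(w,cv2.boxPoints(r),0.070,pose);print(P.round(4),P.mean(0).round(4),np.linalg.norm(P-np.roll(P,-1,0),axis=1).round(4))
e=[(P[i]-P[(i+1)%4]) for i in range(4)];L=max(e,key=np.linalg.norm);print("spine az",np.degrees(np.arctan2(L[1],L[0])), "zmed",np.median(C[m][:,2]))
# tank rim by height
m=(C[...,2]>0.050)&(C[...,2]<0.062);m[300:]=m[300:]
cv2.imwrite("pics/w1m.png",np.where(m[...,None],(0,0,255),im).astype(np.uint8))
for n,uv,z in [("nearcorner",(230,292),.056),("farcorner",(621,31),.056)]: print(n,plane(w,[uv],z,pose).round(4),C[uv[1],uv[0]])
```

```text
floor/plat [ 0.4999453  -0.10634799  0.0060996 ] [0.51662715 0.03391259 0.00576806] [ 0.62644174 -0.00597878  0.03530963] table [0.32532168 0.04367153 0.0022868 ]
((320.6602478027344, 213.496337890625), (161.3470001220703, 21.811071395874023), 88.6881103515625) 2285
[[ 0.524   0.012   0.07  ]
 [ 0.5381  0.0118  0.07  ]
 [ 0.5364 -0.1016  0.07  ]
 [ 0.5207 -0.1013  0.07  ]] [ 0.5298 -0.0448  0.07  ] [0.0141 0.1134 0.0157 0.1134]
spine az -91.6484121444675 zmed 0.07532733308724143
nearcorner [[ 0.4584 -0.1032  0.056 ]] [ 0.44397792 -0.12777925 -0.00048309]
farcorner [[0.7318 0.0702 0.056 ]] [0.7311376  0.07008582 0.05700734]
```

View pics/w1m.png

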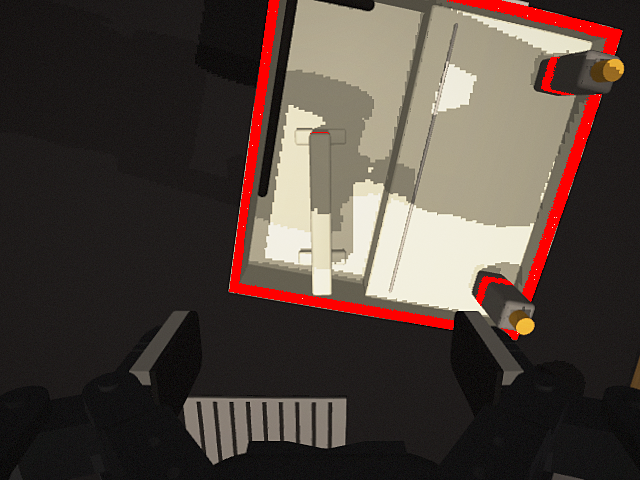

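```bash
python3 -m crank '[[0.04,0.025,-0.003,-0.001,-0.012],[0.04,0.035,0,0,0],[0.04,0.035,0,0,0],[0.04,0.03,0,0,0],[0.04,0,0,0,0]]' 40
python3 - <<'E'
from plan import *
from station import snapshot
s=st();w=snapshot("wrist");cv2.imwrite("pics/w2.png",w["image"])
E
```

```text
t: 2.5
tcp_pos: [0.5222, -0.0378, 0.086]
tool_rot: [-0.504, -0.498, 0.507, -0.491]
force: [-0.3, 0.4, 0.7]
finger_gap: 0.467
t 2.50 tcp [ 0.5222 -0.0378  0.086 ] az -1.22 F [-0.3  0.4  0.7] gap 0.467 q [-0.29  0.62  1.8   0.    0.73 -0.26]
```

View pics/w2.png

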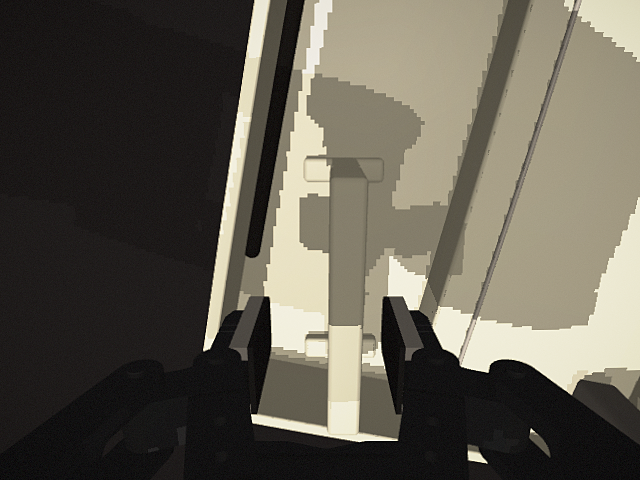

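```bash
python3 -m crank '[[0.04,0,0,0,0]]'
python3 - <<'E'
from plan import *
from station import snapshot
s=st();w=snapshot("wrist");s2=st();np.savez("pics/w3.npz",pos=s["tcp_pos"],rot=s["tool_rot"],**w)
w=dict(np.load("pics/w3.npz"));pose=(w["pos"],w["rot"]);C=cloud(w,pose);im=w["image"]
m=(C[...,2]>0.064)&(C[...,2]<0.078);m[:,:310]=0;m[:,380:]=0;m[:150]=0;m[440:]=0
r=cv2.minAreaRect(np.argwhere(m)[:,::-1].astype(np.float32));print(r,m.sum())
P=plane(w,cv2.boxPoints(r),0.070,pose);print(P.round(4),P.mean(0).round(4),np.linalg.norm(P-np.roll(P,-1,0),axis=1).round(4))
E
```

```text
t: 2.65
tcp_pos: [0.5265, -0.0394, 0.0903]
tool_rot: [0.506, 0.494, -0.505, 0.495]
force: [0.6, 0.1, 0.3]
finger_gap: 0.468
t 2.65 tcp [ 0.5265 -0.0394  0.0903] az -1.25 F [0.6 0.1 0.3] gap 0.468 q [-0.29  0.61  1.8   0.    0.73 -0.26]
t 2.70 tcp [ 0.527  -0.0397  0.0908] az -1.26 F [0.4 0.5 0.1] gap 0.474 q [-0.29  0.61  1.79  0.    0.73 -0.26]
((335.4999694824219, 295.49993896484375), (36.99999237060547, 256.99993896484375), 0.0) 8899
[[ 0.5212 -0.1034  0.07  ]
 [ 0.5244  0.0129  0.07  ]
 [ 0.5383  0.0126  0.07  ]
 [ 0.5381 -0.1038  0.07  ]] [ 0.5305 -0.0454  0.07  ] [0.1164 0.0139 0.1164 0.0169]
```

```bash
python3 -m crank '[[0.04,0.015,0.003,0.005,0],[0.04,0.02,0,0,0],[0.04,0.015,0,0,0],[0.04,0.004,0,0,0],[0.04,0,0,0,0]]'; python3 -m crank '[[0.0,0,0,0,0],[0,0,0,0,0],[0,0,0,0,0],[0,0,0,0,0]]' 40
python3 - <<'E'
from plan import *
st()
E
```

```text
t: 3.2
tcp_pos: [0.5291, -0.0452, 0.035]
tool_rot: [-0.506, -0.494, 0.506, -0.494]
force: [0.2, -0.7, 0.4]
finger_gap: 0.466
t: 3.6
tcp_pos: [0.5298, -0.0452, 0.0362]
tool_rot: [0.506, 0.494, -0.505, 0.495]
force: [0.7, -0.3, 4.9]
finger_gap: 0.159
t 3.60 tcp [ 0.5298 -0.0452  0.0362] az -1.30 F [ 0.7 -0.3  4.9] gap 0.159 q [-0.3   0.71  1.81 -0.    0.62 -0.27]
```

```bash
python3 -m crank '[[0,-0.005,0,0,0],[0,-0.015,0,0,0],[0,-0.025,0,0,0],[0,-0.025,0,0,0],[0,-0.01,0,0,0]]'
python3 -m crank '[[0,0,-0.008,0.025,0],[0,0,-0.01,0.04,0],[0,0,-0.01,0.045,0],[0,0,-0.01,0.045,0],[0,0,-0.01,0.045,0]]'
python3 -m crank '[[0,0,-0.01,0.035,0],[0,0,-0.004,0.0205,0],[0,0,0,0,0],[0,0,0,0,0]]'
python3 - <<'E'
from plan import *
from station import snapshot
s=st();plan([0.4622,-0.2989,0.0362],az(),1)
s=snapshot("scene");cv2.imwrite("pics/s1.png",s["image"])
E
```

```text
t: 4.1
tcp_pos: [0.5298, -0.0451, 0.1172]
tool_rot: [0.506, 0.493, -0.505, 0.495]
force: [0.8, -1.4, -1.2]
finger_gap: 0.16
t: 4.6
tcp_pos: [0.4754, -0.245, 0.1148]
tool_rot: [-0.506, -0.495, 0.506, -0.494]
force: [0.2, 0.6, -1.0]
finger_gap: 0.162
t: 5.0
tcp_pos: [0.4605, -0.2985, 0.1147]
tool_rot: [0.506, 0.495, -0.506, 0.493]
force: [1.2, 0.2, -0.5]
finger_gap: 0.157
t 5.00 tcp [ 0.4605 -0.2985  0.1147] az -1.39 F [ 1.2  0.2 -0.5] gap 0.157 q [-0.78  0.59  1.73  0.    0.82 -0.76]
[0, 0.0785, 0.0018, 0.0003, -0.0],
```

View pics/s1.png

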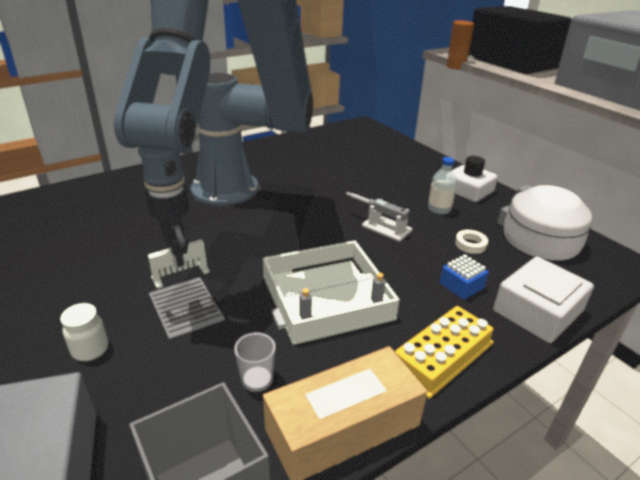

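The comb is held upright above the mat, at about (180,260). Lowering it now.

```bash
python3 -m crank '[[0,0.02,0.002,0,0],[0,0.03,0,0,0],[0,0.015,0,0,0],[0,0.007,0,0,0],[0,0.003,0,0,0]]'; python3 -m crank '[[0,0.002,0,0,0],[0,0.001,0,0,0],[0,0.001,0,0,0]]'
```

```text
t: 5.55
tcp_pos: [0.4632, -0.2975, 0.0396]
tool_rot: [0.505, 0.495, -0.505, 0.494]
force: [0.4, -0.0, -0.9]
finger_gap: 0.16
t: 5.85
tcp_pos: [0.4637, -0.2993, 0.037]
tool_rot: [0.506, 0.494, -0.506, 0.495]
force: [-0.4, 0.2, -2.4]
finger_gap: 0.161
```

```bash
python3 -m crank '[[0,0.001,0,0,0],[0,0.001,0,0,0],[0,0,0,0,0]]'
```

```text
t: 6.15
tcp_pos: [0.4632, -0.2991, 0.0344]
tool_rot: [-0.506, -0.494, 0.506, -0.494]
force: [-0.2, -0.5, -0.6]
finger_gap: 0.159
```

```bash
python3 -m crank '[[0,0.001,0,0,0],[0,0,0,0,0]]'; python3 -m crank '[[0.02,0,0,0,0],[0.03,0,0,0,0],[0.035,0,0,0,0],[0.035,0,0,0,0]]'; python3 -m crank '[[0.035,-0.015,0,0,0],[0.035,-0.03,0,0,0],[0.035,-0.045,0,0,0],[0.035,-0.045,0,0,0],[0.05,0,0,0,0]]';python3 - <<'E'
from plan import *
from station import snapshot
s=st();w=snapshot("wrist");cv2.imwrite("pics/w4.png",w["image"]);np.savez("pics/w4.npz",pos=s["tcp_pos"],rot=s["tool_rot"],**w)
s=snapshot("scene");cv2.imwrite("pics/s2.png",s["image"][180:360,60:320].repeat(2,0).repeat(2,1))
E
```

```text
t: 6.35
tcp_pos: [0.4632, -0.2992, 0.0341]
tool_rot: [-0.506, -0.494, 0.506, -0.494]
force: [-1.0, 1.6, 4.5]
finger_gap: 0.16
t: 6.75
tcp_pos: [0.4632, -0.2991, 0.0332]
tool_rot: [-0.506, -0.494, 0.506, -0.494]
force: [0.1, 1.0, 0.6]
finger_gap: 0.41
t: 7.25
tcp_pos: [0.4664, -0.302, 0.1742]
tool_rot: [0.506, 0.49, -0.506, 0.499]
force: [-0.1, -0.8, 1.4]
finger_gap: 0.569
t 7.25 tcp [ 0.4664 -0.302   0.1742] az -1.30 F [-0.1 -0.8  1.4] gap 0.569 q [-0.78  0.51  1.68  0.    0.95 -0.75]
```

View pics/w4.png

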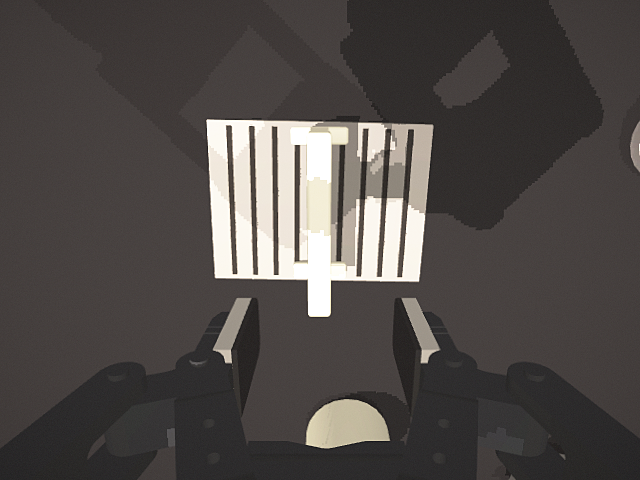

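View pics/s2.png

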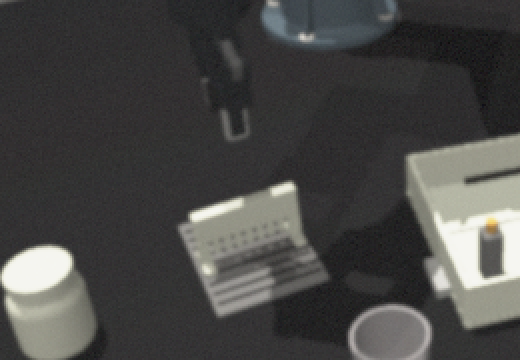

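The comb stands upright in the middle of the mat: its spine is near (319,223), feet included, and the mat spans (207..433,120..281). Now to the wand.

Run:
```python
from plan import *
plan([0.437,0.277,0.24],105,15,start=(np.array([0.4632,-0.2991,0.1692]),-1.3),grip=0.06)
```

```text
[0.06, -0.0047, -0.0026, -0.0384, -0.1237],[0.06, -0.0047, 0.0021, -0.0384, -0.1237],[0.06, -0.0047, 0.0069, -0.0378, -0.1237],[0.06, -0.0047, 0.0115, -0.0367, -0.1237],[0.06, -0.0047, 0.0159, -0.035, -0.1237],
[0.06, -0.0047, 0.0201, -0.0328, -0.1237],[0.06, -0.0047, 0.024, -0.03, -0.1237],[0.06, -0.0047, 0.0275, -0.0269, -0.1237],[0.06, -0.0047, 0.0306, -0.0233, -0.1237],[0.06, -0.0047, 0.0333, -0.0193, -0.1237],
[0.06, -0.0047, 0.0354, -0.015, -0.1237],[0.06, -0.0047, 0.037, -0.0106, -0.1237],[0.06, -0.0047, 0.038, -0.0059, -0.1237],[0.06, -0.0047, 0.0384, -0.0012, -0.1237],[0.06, -0.0047, 0.0383, 0.0036, -0.1237],
```

```bash
python3 -m crank '[[0.06,-0.005,-0.0026,-0.0384,-0.1237],[0.06,-0.005,0.002,-0.0384,-0.1237],[0.06,-0.005,0.007,-0.038,-0.1237],[0.06,-0.005,0.0115,-0.0367,-0.1237],[0.06,-0.005,0.016,-0.035,-0.1237]]'
python3 -m crank '[[0.06,-0.005,0.020,-0.033,-0.1237],[0.06,-0.005,0.024,-0.030,-0.1237],[0.06,-0.005,0.0275,-0.027,-0.1237],[0.06,-0.005,0.0305,-0.023,-0.1237],[0.06,-0.005,0.0333,-0.0193,-0.1237]]'
python3 -m crank '[[0.06,-0.005,0.0354,-0.015,-0.1237],[0.06,-0.005,0.037,-0.0106,-0.1237],[0.06,-0.005,0.038,-0.006,-0.1237],[0.06,-0.005,0.0384,-0.001,-0.1237],[0.06,-0.005,0.038,0.0036,-0.1237]]'
python3 -m crank '[[0.06,0,0,0,0],[0.06,0,0,0,0]]'
python3 - <<'E'
from plan import *
from station import snapshot
s=st();w=snapshot("wrist");cv2.imwrite("pics/w5.png",w["image"]);np.savez("pics/w5.npz",pos=s["tcp_pos"],rot=s["tool_rot"],**w)
E
```

```text
t: 7.85
tcp_pos: [0.4529, -0.1047, 0.1916]
tool_rot: [0.33, 0.627, -0.33, 0.624]
force: [-0.4, -0.4, -0.0]
finger_gap: 0.703
t: 8.35
tcp_pos: [0.4441, 0.0868, 0.2166]
tool_rot: [0.124, 0.698, -0.124, 0.695]
force: [0.9, -0.4, -0.1]
finger_gap: 0.701
t: 8.85
tcp_pos: [0.4356, 0.2782, 0.2412]
tool_rot: [-0.095, 0.702, 0.094, 0.699]
force: [0.0, 0.3, -0.1]
finger_gap: 0.706
t: 9.05
tcp_pos: [0.4359, 0.2772, 0.2414]
tool_rot: [-0.093, 0.702, 0.092, 0.7]
force: [-0.1, -0.1, -0.5]
finger_gap: 0.703
t 9.05 tcp [0.4359 0.2772 0.2414] az 105.07 F [-0.1 -0.1 -0.5] gap 0.703 q [ 0.35  0.37  1.69 -0.    1.09 -1.48]
```

View pics/w5.png

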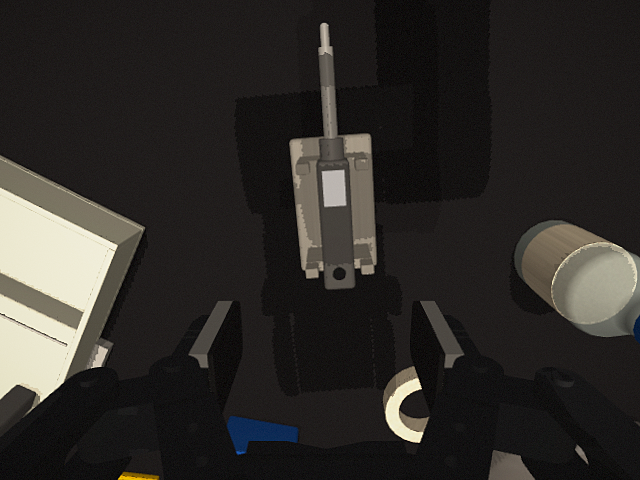

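The wand lies in its rest: the handle runs from about (333,160) to (340,289) and the tip is at (324,24).

Run:
```python
from plan import *
w=dict(np.load("pics/w5.npz"));pose=(w["pos"],w["rot"]);C=cloud(w,pose)
m=(C[...,2]>0.069)&(C[...,2]<0.08);m[:,:290]=0;m[:,380:]=0;m[:130]=0;m[296:]=0
print(np.median(C[m][:,2]))
c=max(cv2.findContours(m.astype(np.uint8),0,1)[0],key=cv2.contourArea);r=cv2.minAreaRect(c);P=plane(w,cv2.boxPoints(r),0.074,pose)
print(r,P.round(4),P.mean(0).round(4),np.linalg.norm(P-np.roll(P,-1,0),axis=1).round(4))
t=plane(w,[(324,25)],0.062,pose)[0];print("tip",t,C[25,324])
h=P.mean(0);d=t-h;print("az",np.degrees(np.arctan2(d[1],d[0])),np.linalg.norm(d[:2]))
b=[plane(w,[p],0.010,pose)[0] for p in [(291,141),(370,134),(374,272)]];print("base",np.round(b,4),(b[0]+b[2])/2)
```

```text
0.07360214713556829
((334.5012512207031, 213.52493286132812), (149.5132293701172, 33.108642578125), 87.1375961303711) [[0.3871 0.2555 0.074 ]
 [0.3799 0.2777 0.074 ]
 [0.4871 0.3142 0.074 ]
 [0.4951 0.2898 0.074 ]] [0.4373 0.2843 0.074 ] [0.0232 0.1132 0.0256 0.1133]
tip [0.31127781 0.24222704 0.062     ] [0.31137257 0.24225573 0.06255833]
az -161.5375294212713 0.13283516741077206
base [[0.3976 0.2361 0.01  ]
 [0.3745 0.2991 0.01  ]
 [0.4927 0.3385 0.01  ]] [0.44515112 0.28730132 0.01      ]
```

Run:
```python
from plan import *
plan([0.4308,0.2823,0.0433],108.4,1,grip=0.055)
```

```text
[0.055, 0.1982, 0.007, -0.0035, -0.0596],
```

```bash
python3 -m crank '[[0.055,0.02,0.006,-0.0035,-0.0596],[0.055,0.04,0,0,0],[0.055,0.045,0,0,0],[0.055,0.03,0,0,0],[0.055,0,0,0,0]]'
python3 -m crank '[[0.055,0,0,0,0]]'
python3 - <<'E'
from plan import *
from station import snapshot
s=st();plan([0.4308,0.2823,0.0433],108.4,1,grip=0.055)
w=snapshot("wrist");cv2.imwrite("pics/w6.png",w["image"])
E
```

```text
t: 9.6
tcp_pos: [0.4289, 0.279, 0.1041]
tool_rot: [-0.113, 0.702, 0.111, 0.694]
force: [-0.4, -0.5, 1.3]
finger_gap: 0.646
t: 9.7
tcp_pos: [0.4322, 0.2808, 0.1079]
tool_rot: [-0.113, 0.699, 0.112, 0.697]
force: [1.1, -0.0, 0.4]
finger_gap: 0.647
t 9.70 tcp [0.4322 0.2808 0.1079] az 108.30 F [ 1.1 -0.   0.4] gap 0.647 q [ 0.36  0.57  1.81 -0.    0.76 -1.53]
[0.055, 0.0646, 0.0019, -0.0009, -0.0018],
```

View pics/w6.png

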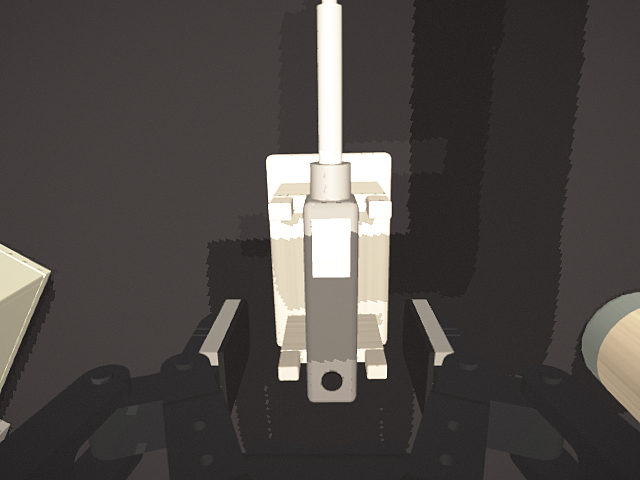

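The handle is centred on column 331 and the fingers on 326, so I need about 2 mm more along +y of the tool. Descending.

```bash
python3 -m crank '[[0.055,0.02,0.002,-0.001,0],[0.055,0.025,0,0,0],[0.055,0.014,0,0,0],[0.055,0.004,0,0,0],[0.055,0,0,0,0]]'
python3 -m crank '[[0,0,0,0,0],[0,0,0,0,0],[0,0,0,0,0],[0,0,0,0,0]]' 30
python3 -m crank '[[0,-0.005,0,0,0],[0,-0.015,0,0,0],[0,-0.03,0,0,0],[0,-0.03,0,0,0],[0,0,0,0,0]]'
python3 - <<'E'
from plan import *
from station import snapshot
s=st()
w=snapshot("wrist");cv2.imwrite("pics/w7.png",w["image"])
w=snapshot("scene");cv2.imwrite("pics/s7.png",w["image"][80:320,240:520].repeat(2,0).repeat(2,1))
E
```

```text
t: 10.25
tcp_pos: [0.4317, 0.2838, 0.0464]
tool_rot: [-0.113, 0.697, 0.113, 0.699]
force: [-0.0, -0.4, 0.9]
finger_gap: 0.646
t: 10.65
tcp_pos: [0.4316, 0.2838, 0.0466]
tool_rot: [-0.113, 0.697, 0.113, 0.699]
force: [-0.1, -0.8, 5.4]
finger_gap: 0.277
t: 11.15
tcp_pos: [0.4329, 0.2846, 0.1287]
tool_rot: [-0.113, 0.695, 0.114, 0.701]
force: [0.6, -0.1, -2.2]
finger_gap: 0.277
t 11.15 tcp [0.4329 0.2846 0.1287] az 108.43 F [ 0.6 -0.1 -2.2] gap 0.277 q [ 0.37  0.54  1.8   0.    0.8  -1.53]
```

View pics/w7.png

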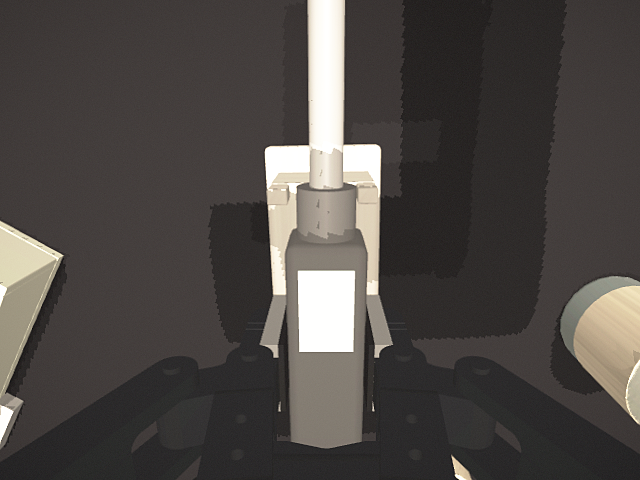

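View pics/s7.png

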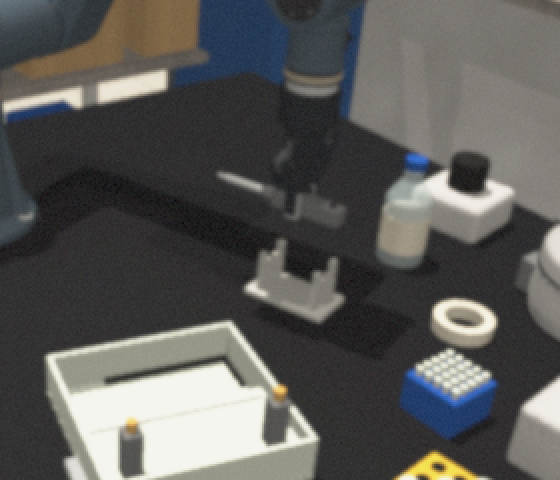

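The wand is held level, 14 mm forward of the handle's middle. Before tilting it, I'll check the post-top heights in the earlier wrist cloud.

Run:
```python
from plan import *
w=dict(np.load("pics/w1.npz"));pose=(w["pos"],w["rot"]);C=cloud(w,pose)
hsv=cv2.cvtColor(w["image"],cv2.COLOR_BGR2HSV)
y=(hsv[...,1]>140)&(hsv[...,2]>120)&(hsv[...,0]<35);y[:,:480]=0;y[350:]=0
n,l,stt,ce=cv2.connectedComponentsWithStats(y.astype(np.uint8))
for i in range(1,n):
    if stt[i,4]>40:
        p=C[l==i];print("knob",stt[i],ce[i].round(1),np.percentile(p[:,2],[5,50,95]).round(4),np.median(p[p[:,2]>np.percentile(p[:,2],60)],0).round(4))
for uv in [(597,60),(595,85),(590,72),(512,308),(502,312),(530,305)]: print(uv,C[uv[1],uv[0]].round(4),w["image"][uv[1],uv[0]])
```

```text
knob [603  59  21  23 375] [613.   69.5] [0.1063 0.1077 0.1089] [0.6952 0.0432 0.1083]
knob [516 318  19  17 251] [524.8 325.9] [0.1067 0.1079 0.109 ] [ 0.6603 -0.1121  0.1084]
(597, 60) [0.6939 0.0492 0.0948] [112 120 126]
(595, 85) [0.694  0.0353 0.0953] [71 77 83]
(590, 72) [0.6898 0.0426 0.0958] [36 55 70]
(512, 308) [ 0.6555 -0.1055  0.0963] [122 133 142]
(502, 312) [ 0.6503 -0.1098  0.0931] [82 90 95]
(530, 305) [ 0.6688 -0.105   0.094 ] [ 92 100 106]
```

Run:
```python
from plan import *
plan([0.638,0.056,0.142],77.15,8)
```

```text
[0, -0.002, -0.0352, 0.0156, 0.0682],[0, -0.002, -0.034, 0.018, 0.0682],[0, -0.002, -0.0327, 0.0202, 0.0682],[0, -0.002, -0.0313, 0.0224, 0.0682],[0, -0.002, -0.0297, 0.0245, 0.0682],
[0, -0.002, -0.0279, 0.0265, 0.0682],[0, -0.002, -0.0261, 0.0283, 0.0682],[0, -0.002, -0.0241, 0.03, 0.0682],
```

```bash
python3 -m crank '[[0,-0.002,-0.035,0.0155,0.068],[0,-0.002,-0.034,0.018,0.068],[0,-0.002,-0.033,0.020,0.068],[0,-0.002,-0.031,0.0225,0.068],[0,-0.002,-0.030,0.0245,0.068]]'
python3 -m crank '[[0,-0.002,-0.028,0.0265,0.068],[0,-0.002,-0.026,0.028,0.068],[0,-0.002,-0.024,0.030,0.07],[0,0,0,0,0],[0,0,0,0,0]]'
python3 - <<'E'
from plan import *
from station import snapshot
s=st();plan([0.638,0.056,0.12],77.15,1)
w=snapshot("wrist");cv2.imwrite("pics/w8.png",w["image"])
w=snapshot("scene");cv2.imwrite("pics/s8.png",w["image"][140:380,220:500].repeat(2,0).repeat(2,1))
w=snapshot("top");cv2.imwrite("pics/t8.png",w["image"][110:290,210:430].repeat(3,0).repeat(3,1))
E
```

```text
t: 11.75
tcp_pos: [0.5594, 0.1399, 0.1332]
tool_rot: [0.008, 0.709, -0.008, 0.705]
force: [0.8, 0.8, -2.3]
finger_gap: 0.275
t: 12.25
tcp_pos: [0.6365, 0.0553, 0.1389]
tool_rot: [0.08, 0.704, -0.08, 0.701]
force: [0.3, 0.4, -2.6]
finger_gap: 0.28
t 12.25 tcp [0.6365 0.0553 0.1389] az 77.04 F [ 0.3  0.4 -2.6] gap 0.280 q [-0.09  0.66  1.47  0.    1.02 -1.43]
[0, 0.0189, 0.0011, 0.0013, -0.002],
```

View pics/w8.png

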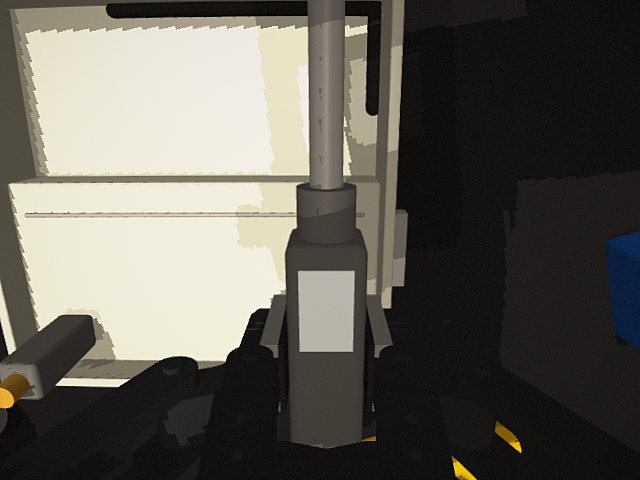

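View pics/s8.png

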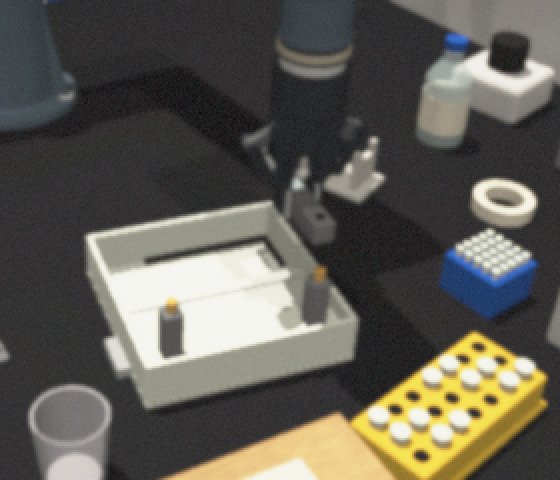

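Run:
```python
from plan import *
from station import snapshot
s=manip.sense();w=snapshot("scene")
a=np.radians(167.15);n=np.array([np.cos(a),np.sin(a),0]);g=s["tcp_pos"]+[0,0,.019]
P=[g-64*n/1000+[0,0,-.0036], g+127*n/1000, [0.6952,.0432,.108]]
p=proj(w,P);print(p, (p-[220,140])*2)
im=w["image"].copy()
for q in p: cv2.circle(im,tuple(q.round().astype(int)),2,(0,0,255),-1)
cv2.imwrite("pics/s9.png",cv2.resize(im[190:330,280:440],None,fx=5,fy=4))
```

```text
[[382.86382658 256.38689313]
 [345.79209924 208.58074997]
 [379.79214788 274.31587482]] [[325.72765316 232.77378626]
 [251.58419848 137.16149994]
 [319.58429576 268.63174963]]
```

View pics/s9.png

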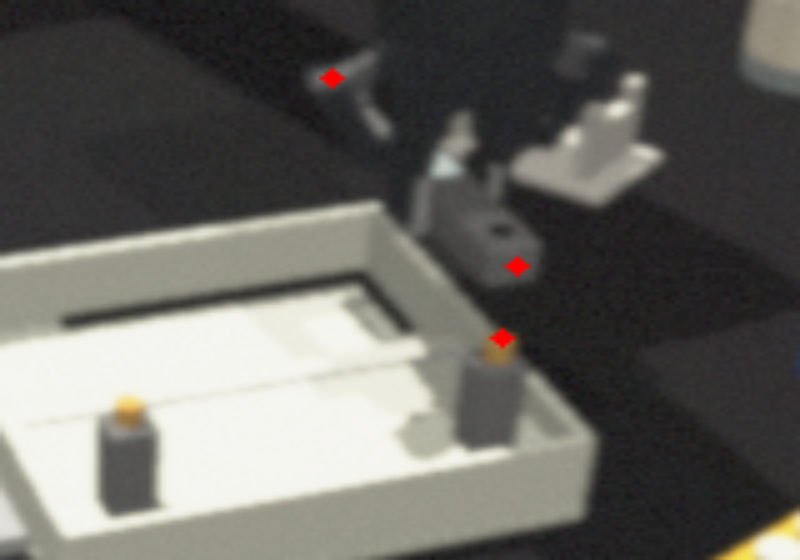

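The red marks land on the handle's rear end and on the knob, so the geometry agrees. Lowering onto the knob with a light grip.

```bash
python3 -m crank '[[0,0.012,0.001,0.001,0],[0,0.012,0,0,0],[0,0.006,0,0,0],[0,0.002,0,0,0],[0,0.002,0,0,0]]' 20; python3 -m crank '[[0,0.0015,0,0,0],[0,0.0015,0,0,0]]'; python3 -m crank '[[0,0.0015,0,0,0],[0,0.0015,0,0,0]]'
```

```text
t: 12.95
tcp_pos: [0.6387, 0.0569, 0.1068]
tool_rot: [0.079, 0.703, -0.079, 0.702]
force: [-0.0, 0.6, -1.8]
finger_gap: 0.274
t: 13.15
tcp_pos: [0.6392, 0.0567, 0.1046]
tool_rot: [0.079, 0.702, -0.079, 0.703]
force: [-2.0, 0.8, 1.9]
finger_gap: 0.275
t: 13.35
tcp_pos: [0.6389, 0.0568, 0.1028]
tool_rot: [0.079, 0.702, -0.079, 0.703]
force: [-4.2, 0.2, 7.0]
finger_gap: 0.276
```

```bash
python3 -m crank '[[0,0.001,0,0,0]]'; python3 -m crank '[[0,0.001,0,0,0]]';python3 -m crank '[[0,0.001,0,0,0]]'
python3 - <<'E'
from plan import *
from station import snapshot
st();w=snapshot("wrist");cv2.imwrite("pics/w10.png",w["image"])
E
```

```text
t: 13.45
tcp_pos: [0.6387, 0.0569, 0.1019]
tool_rot: [0.079, 0.703, -0.079, 0.703]
force: [-4.1, -0.1, 6.3]
finger_gap: 0.279
t: 13.55
tcp_pos: [0.6386, 0.0569, 0.101]
tool_rot: [0.079, 0.703, -0.079, 0.703]
force: [-3.9, 0.8, 6.0]
finger_gap: 0.27
t: 13.65
tcp_pos: [0.6384, 0.0569, 0.1]
tool_rot: [0.079, 0.703, -0.079, 0.703]
force: [-5.3, -0.1, 6.4]
finger_gap: 0.273
t 13.65 tcp [0.6384 0.0569 0.1   ] az 77.13 F [-5.3 -0.1  6.4] gap 0.273 q [-0.09  0.71  1.49 -0.    0.94 -1.43]
```

View pics/w10.png

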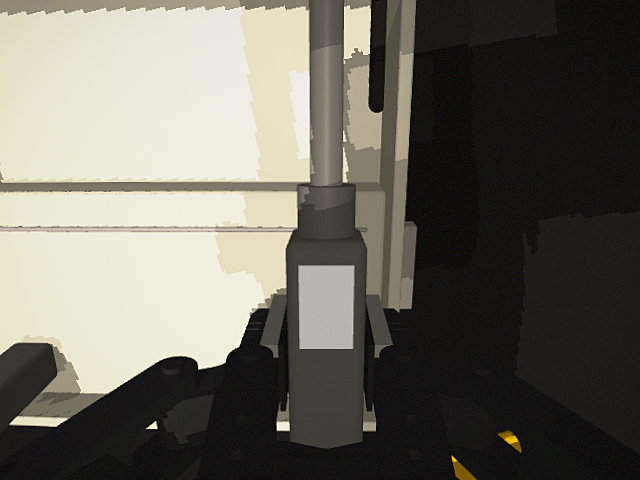

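The force has levelled off at about 8 N while the nose dips, so the handle is turning in the pads. Continuing.

```bash
python3 -m crank '[[0,0.002,0,0,0],[0,0.002,0,0,0],[0,0.002,0,0,0]]'; python3 -m crank '[[0,0.002,0,0,0],[0,0.002,0,0,0],[0,0.002,0,0,0]]';python3 -m crank '[[0,0.002,0,0,0],[0,0.002,0,0,0],[0,0.002,0,0,0]]'
python3 - <<'E'
from plan import *
from station import snapshot
st();w=snapshot("wrist");cv2.imwrite("pics/w11.png",w["image"])
w=snapshot("scene");cv2.imwrite("pics/s11.png",cv2.resize(w["image"][190:330,280:440],None,fx=5,fy=4))
E
```

```text
t: 14.0
tcp_pos: [0.638, 0.057, 0.0938]
tool_rot: [0.079, 0.703, -0.079, 0.702]
force: [-4.7, 0.8, 5.6]
finger_gap: 0.278
t: 14.3
tcp_pos: [0.638, 0.057, 0.0877]
tool_rot: [0.079, 0.703, -0.079, 0.702]
force: [-5.0, 0.3, 6.0]
finger_gap: 0.276
t: 14.6
tcp_pos: [0.6386, 0.0569, 0.0818]
tool_rot: [0.079, 0.703, -0.079, 0.703]
force: [-4.1, 0.1, 5.8]
finger_gap: 0.277
t 14.60 tcp [0.6386 0.0569 0.0818] az 77.14 F [-4.1  0.1  5.8] gap 0.277 q [-0.09  0.73  1.5  -0.    0.9  -1.43]
```

View pics/w11.png

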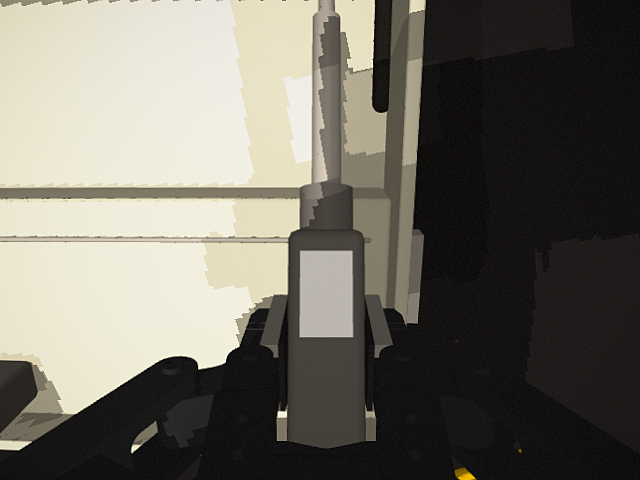

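View pics/s11.png

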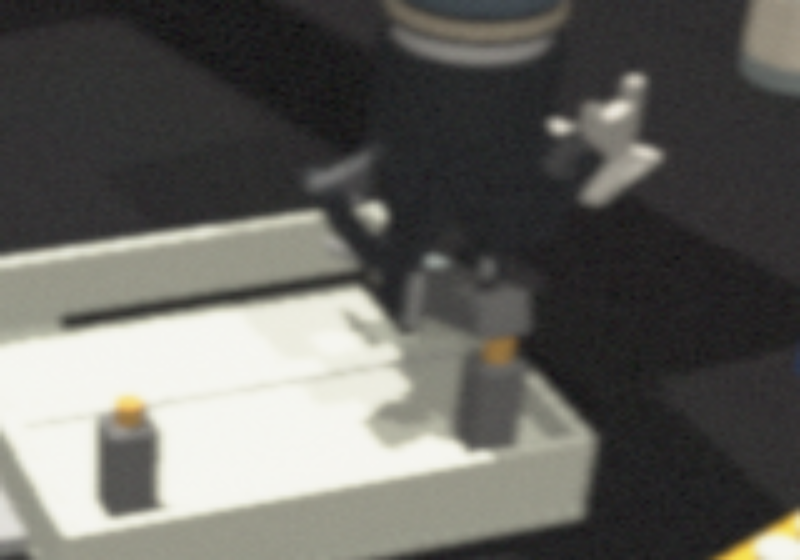

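```bash
python3 -m crank '[[0,0.002,0,0,0],[0,0.002,0,0,0],[0,0.002,0,0,0],[0,0.002,0,0,0]]'; python3 -m crank '[[0,0,0,0,0],[0,0,0,0,0],[0,-0.01,0,0,0],[0,-0.03,0,0,0],[0,-0.02,0,0,0]]' 60;python3 -m crank '[[0,0,0,0,0],[0,0,0,0,0]]'
python3 - <<'E'
from plan import *
from station import snapshot
s=st();w=snapshot("wrist");cv2.imwrite("pics/w12.png",w["image"]);np.savez("pics/w12.npz",pos=s["tcp_pos"],rot=s["tool_rot"],**w)
w=snapshot("scene");np.savez("pics/s12.npz",**w);cv2.imwrite("pics/s12.png",cv2.resize(w["image"][190:330,280:440],None,fx=5,fy=4))
E
```

```text
t: 15.1
tcp_pos: [0.6399, 0.0567, 0.0742]
tool_rot: [0.079, 0.702, -0.079, 0.704]
force: [-3.2, -0.8, 6.2]
finger_gap: 0.275
t: 15.6
tcp_pos: [0.6394, 0.0567, 0.1339]
tool_rot: [0.079, 0.702, -0.079, 0.703]
force: [1.2, 0.1, -1.6]
finger_gap: 0.27
t: 15.8
tcp_pos: [0.6389, 0.0568, 0.1325]
tool_rot: [0.079, 0.702, -0.079, 0.703]
force: [-0.4, -0.5, -3.0]
finger_gap: 0.269
t 15.80 tcp [0.6389 0.0568 0.1325] az 77.13 F [-0.4 -0.5 -3. ] gap 0.269 q [-0.09  0.67  1.47  0.    1.   -1.43]
```

View pics/w12.png

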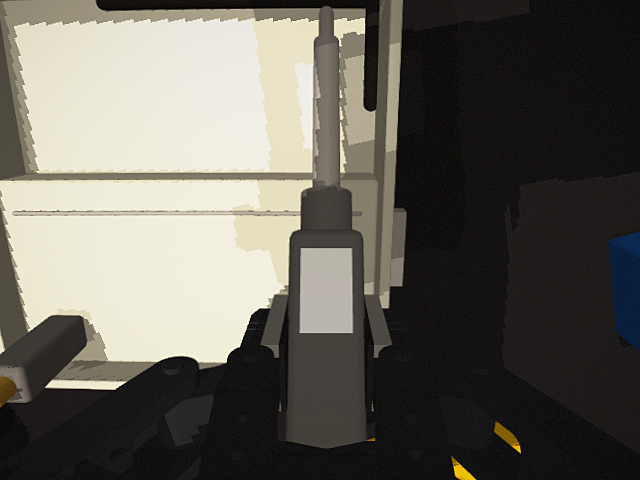

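View pics/s12.png

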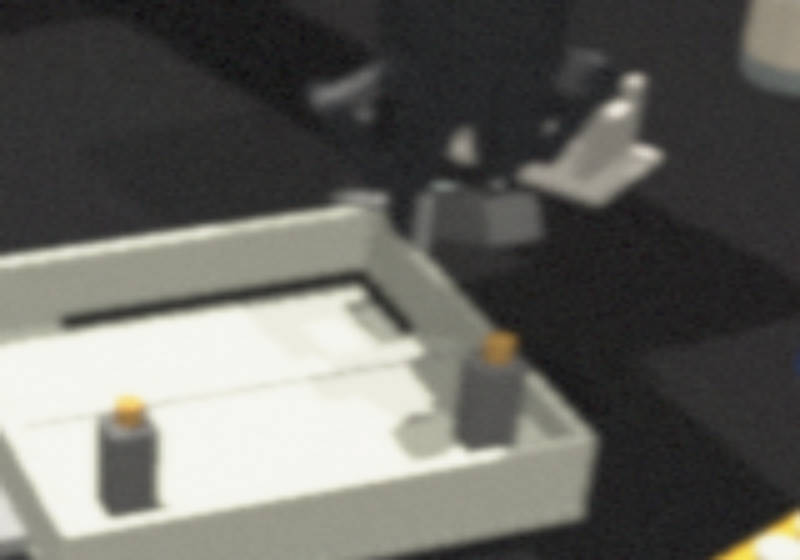

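The wand is tilted nose down, with its tip at (327,8) in the wrist view. Now to get the tip's position in the tool frame.

Run:
```python
from plan import *
w=dict(np.load("pics/w12.npz"));I=(np.zeros(3),np.array([0,0,0,1.]));C=cloud(w,I) # tool frame: x down,y,z
for v in [9,12,16,20,25,30,34,45,60,90,120,150,180,200,220,240,260,300]:
    print(v,C[v,327].round(4),end="; ")
# slopes: handle top and nose mid segment
def slope(a,b):
    P=np.array([C[v,u] for v in range(a,b) for u in range(322,333)]);c=np.polyfit(P[:,2],P[:,0],1);return np.degrees(np.arctan(c[0])),np.median(np.abs(np.polyval(c,P[:,2])-P[:,0]))
print("\n",slope(240,330),slope(50,180),slope(12,32))
```

```text
9 [ 0.042   0.0006 -0.1107]; 12 [ 0.0413  0.0006 -0.1095]; 16 [ 0.0402  0.0006 -0.1078]; 20 [ 0.0391  0.0006 -0.1062]; 25 [ 0.0397  0.0006 -0.1045]; 30 [ 0.0375  0.0006 -0.1023]; 34 [ 0.0348  0.0006 -0.1005]; 45 [ 0.0318  0.0006 -0.0962]; 60 [ 0.0289  0.0006 -0.0906]; 90 [ 0.0224  0.0006 -0.0797]; 120 [ 0.0161  0.0006 -0.0692]; 150 [ 0.0117  0.0006 -0.0591]; 180 [ 0.0056  0.0006 -0.0495]; 200 [-0.0009  0.0006 -0.0438]; 220 [-0.004   0.0006 -0.0377]; 240 [-0.0118  0.0006 -0.0332]; 260 [-0.0156  0.0006 -0.0279]; 300 [-0.0218  0.0006 -0.0172]; 
 (np.float64(-15.42808798996503), np.float64(0.001747008851040172)) (np.float64(-29.391709378024863), np.float64(0.00048090662227987316)) (np.float64(-71.33680853478263), np.float64(0.004980351172444261))
```

```bash
cat >> plan.py <<'E'
TC=np.array([0.5948,-0.016]);TY=np.radians(-12.85)
def tank(p):
    p=np.asarray(p,float);c,s_=np.cos(TY),np.sin(TY);return np.array([TC[0]+c*p[0]-s_*p[1],TC[1]+s_*p[0]+c*p[1],p[2]])
SEAM=[(-.103,y,.012) for y in np.arange(-.040,.105,.024)]+[(-.079,.104,.012),(-.055,.104,.012)]
E
python3 - <<'E'
from plan import *
for n in ["w1","w12"]:
    w=dict(np.load(f"pics/{n}.npz"));pose=(w["pos"],w["rot"]);im=w["image"].copy()
    P=[tank(p) for p in SEAM]
    for q in proj(w,P,pose): cv2.circle(im,tuple(np.clip(q,-9,2000).round().astype(int)),2,(0,0,255),-1)
    R=[tank(p) for p in [(-.115,-.116,.056),(-.115,.116,.056),(.115,.116,.056),(.115,-.116,.056),(-.009,-.11,.036),(-.009,.11,.036)]]
    for q in proj(w,R,pose): cv2.circle(im,tuple(np.clip(q,-9,2000).round().astype(int)),3,(0,255,0),1)
    if n=="w12":
        q=proj(w,[[0.0455,.0006,-.1085]],(np.zeros(3),np.array([0,0,0,1.])))[0];print(q);cv2.circle(im,tuple(q.round().astype(int)),2,(255,0,0),-1)
    cv2.imwrite(f"pics/{n}o.png",im)
E
```

```text
[327.00803135  16.8764298 ]
```

View pics/w1o.png

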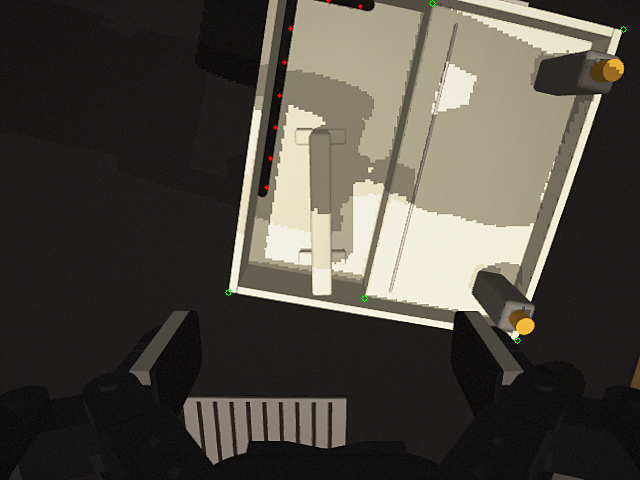

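View pics/w12o.png

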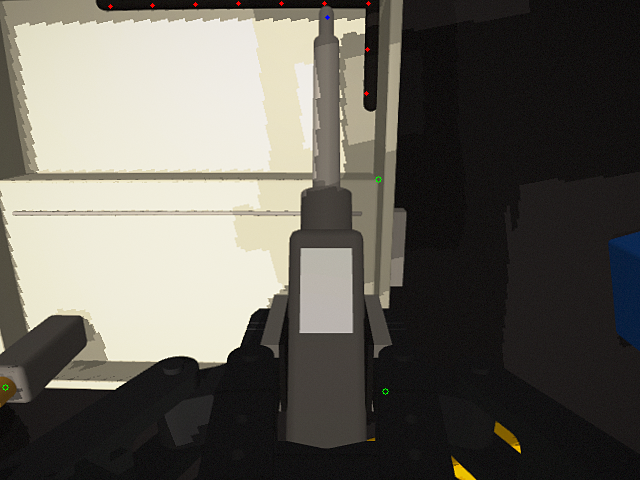

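The projected seam points (red) fall on the bead and the tip mark (blue) falls on the tip in both views. Next I'll plan the approach to a point above seam0.

```bash
cat >> plan.py <<'E'
TIP=np.array([0.0455,.0006,-.1085])
def rot(a): # tool az deg
    A=np.radians(a);return np.array([[0,np.cos(A),np.sin(A)],[0,np.sin(A),-np.cos(A)],[-1,0,0]])
def tcp_for(t,phi): a=77.15-phi;return tank(t)-rot(a)@TIP,a
def tipnow(s=None):
    s=s or manip.sense();W=Ro.from_quat(s["tool_rot"]).apply(TIP)+s["tcp_pos"];c,n=np.cos(TY),np.sin(TY);d=W[:2]-TC
    return np.array([c*d[0]+n*d[1],-n*d[0]+c*d[1],W[2]]),77.15-az(s)
def path(wps,ns,start=None):
    "wps (tip in tank,phi); start same form"
    t0,f0=start if start else tipnow();p,a=tcp_for(t0,f0);i=0
    for (t,f),n in zip(wps,ns):
        for k in range(1,n+1):
            q,b=tcp_for(np.array(t0)+(np.array(t)-t0)*k/n,f0+(f-f0)*k/n)
            d=rot(a).T@(q-p);r=[0]+[round(float(v),4) for v in (*d,-np.radians(b-a))];print(r,end=",");i+=1
            if i%5==0:print()
            p,a=p+rot(a)@np.array(r[1:4]),a-np.degrees(r[4])
        t0,f0=t,f
    print()
E
python3 - <<'E'
from plan import *
print(tipnow());path([((-.100,-.040,.087),0)],[4])
E
```

```text
(array([-0.08295424,  0.08122836,  0.08578788]), np.float64(0.021684442867965004))
[0, -0.0003, -0.0303, -0.0042, -0.0001],[0, -0.0003, -0.0303, -0.0043, -0.0001],[0, -0.0003, -0.0303, -0.0043, -0.0001],[0, -0.0003, -0.0303, -0.0042, -0.0001],
```

```bash
python3 -m crank '[[0,0,-0.03,-0.004,0],[0,0,-0.03,-0.004,0],[0,0,-0.03,-0.004,0],[0,0,-0.03,-0.005,0],[0,0,0,0,0]]'; python3 -m crank '[[0,0,0,0,0]]'
python3 - <<'E'
from plan import *
from station import snapshot
s=st();print(tipnow(s));path([((-.100,-.040,.040),0)],[3])
w=snapshot("wrist");im=w["image"];pose=(s["tcp_pos"],s["tool_rot"])
for q in proj(w,[tank(p) for p in SEAM],pose): cv2.circle(im,tuple(np.clip(q,-9,2000).round().astype(int)),2,(0,0,255),-1)
cv2.imwrite("pics/w13.png",im)
E
```

```text
t: 16.4
tcp_pos: [0.5934, -0.0594, 0.1307]
tool_rot: [0.08, 0.704, -0.081, 0.701]
force: [1.0, 0.3, -1.9]
finger_gap: 0.27
t: 16.5
tcp_pos: [0.5948, -0.0568, 0.1311]
tool_rot: [0.08, 0.703, -0.08, 0.702]
force: [-0.7, 0.2, -1.1]
finger_gap: 0.274
t 16.50 tcp [ 0.5948 -0.0568  0.1311] az 77.02 F [-0.7  0.2 -1.1] gap 0.274 q [-0.28  0.62  1.59  0.    0.93 -1.63]
(array([-0.09957955, -0.03889825,  0.08586283]), np.float64(0.13047702989145193))
[0, 0.0153, -0.0003, -0.0001, -0.0008],[0, 0.0153, -0.0003, -0.0002, -0.0007],[0, 0.0153, -0.0003, -0.0001, -0.0008],
```

View pics/w13.png

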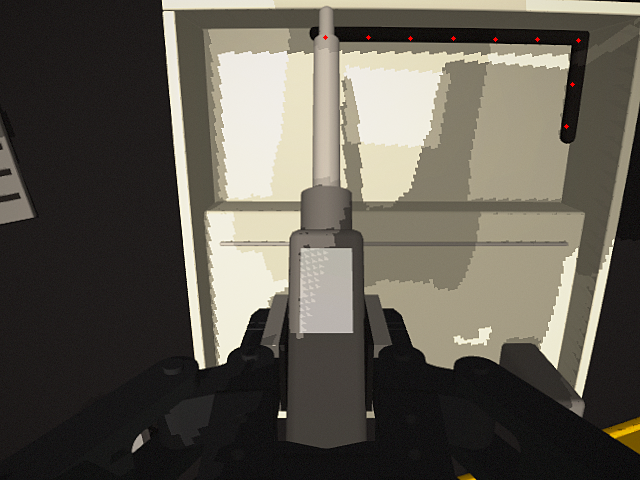

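The seam points stay on the bead and the tip is above the start point. Descending.

```bash
python3 -m crank '[[0,0.015,-0.001,0,-0.002],[0,0.02,0,0,0],[0,0.02,0,0,0],[0,0.008,0,0,0],[0,0.003,0,0,0]]'; python3 -m crank '[[0,0.002,0,0,0],[0,0,0,0,0]]'
python3 - <<'E'
from plan import *
from station import snapshot
s=st();print(tipnow(s))
w=snapshot("wrist");im=w["image"];pose=(s["tcp_pos"],s["tool_rot"])
for q in proj(w,[tank(p) for p in SEAM],pose): cv2.circle(im,tuple(np.clip(q,-9,2000).round().astype(int)),2,(0,0,255),-1)
cv2.imwrite("pics/w14.png",im)
E
```

```text
t: 17.05
tcp_pos: [0.5949, -0.0562, 0.0651]
tool_rot: [0.078, 0.704, -0.078, 0.702]
force: [0.0, -0.1, -2.6]
finger_gap: 0.274
t: 17.25
tcp_pos: [0.5959, -0.0572, 0.0648]
tool_rot: [0.078, 0.702, -0.078, 0.703]
force: [0.2, 0.8, -2.3]
finger_gap: 0.273
t 17.25 tcp [ 0.5959 -0.0572  0.0648] az 77.27 F [ 0.2  0.8 -2.3] gap 0.273 q [-0.28  0.72  1.62  0.    0.8  -1.63]
(array([-0.09822556, -0.03955029,  0.01914972]), np.float64(-0.12065684232420892))
```

View pics/w14.png

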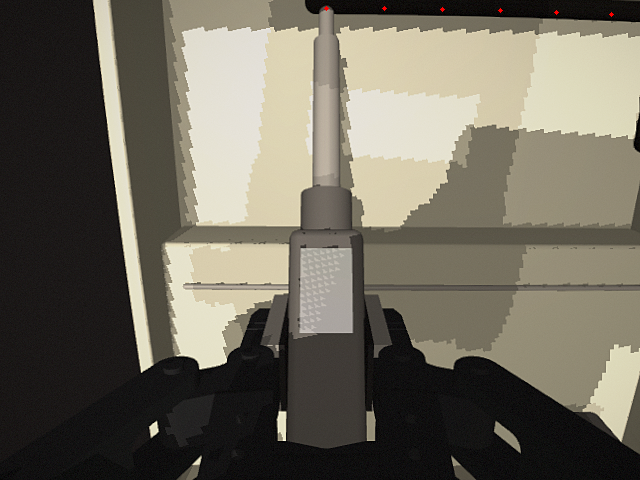

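```bash
python3 -m crank '[[0,0.002,0,-0.001,0],[0,0.0015,0,-0.001,0],[0,0,0,0,0],[0,0,0,0,0]]'
python3 - <<'E'
from plan import *
s=st();print(tipnow(s))
z=.0155;W=[((-.100,-.040+.024*i,z),f) for i,f in [(1,8),(2,15),(3,22),(4,30),(5,38)]]+[((-.0995,.1005,z),45),((-.079,.1005,z),53),((-.055,.1005,z),62)]
path(W,[8]*8)
E
```

```text
t: 17.7
tcp_pos: [0.5933, -0.057, 0.0609]
tool_rot: [0.079, 0.703, -0.079, 0.703]
force: [-0.3, -0.7, -3.3]
finger_gap: 0.272
t 17.70 tcp [ 0.5933 -0.057   0.0609] az 77.24 F [-0.3 -0.7 -3.3] gap 0.272 q [-0.28  0.72  1.63  0.    0.79 -1.63]
(array([-0.10079487, -0.03985215,  0.01541401]), np.float64(-0.08563412234416035))
[0, -0.0, 0.0011, 0.0001, 0.0176],[0, -0.0, 0.001, 0.0, 0.0177],[0, -0.0, 0.0011, -0.0, 0.0176],[0, -0.0, 0.0011, -0.0001, 0.0177],[0, -0.0001, 0.001, -0.0001, 0.0176],
[0, 0.0, 0.0011, -0.0002, 0.0176],[0, 0.0, 0.0011, -0.0003, 0.0177],[0, 0.0, 0.001, -0.0003, 0.0176],[0, 0.0, 0.0013, -0.0004, 0.0153],[0, 0.0, 0.0013, -0.0005, 0.0153],
[0, 0.0, 0.0013, -0.0005, 0.0152],[0, 0.0, 0.0013, -0.0006, 0.0153],[0, 0.0, 0.0013, -0.0006, 0.0153],[0, 0.0, 0.0013, -0.0007, 0.0153],[0, 0.0, 0.0013, -0.0007, 0.0152],
[0, 0.0, 0.0012, -0.0007, 0.0153],[0, 0.0, 0.0013, -0.0008, 0.0153],[0, 0.0, 0.0012, -0.0009, 0.0152],[0, 0.0, 0.0012, -0.0009, 0.0153],[0, 0.0, 0.0012, -0.0009, 0.0153],
[0, 0.0, 0.0012, -0.001, 0.0153],[0, 0.0, 0.0012, -0.001, 0.0152],[0, 0.0, 0.0011, -0.001, 0.0
[... 683 characters left out ...]
0152],[0, 0.0, 0.0004, -0.0016, 0.0153],[0, 0.0, 0.0003, -0.0017, 0.0153],
[0, 0.0, 0.0002, -0.0017, 0.0152],[0, 0.0, 0.0003, -0.0017, 0.0153],[0, 0.0, 0.0002, -0.0018, 0.0153],[0, 0.0, -0.0001, 0.0018, 0.0174],[0, 0.0, -0.0, 0.0017, 0.0175],
[0, 0.0, -0.0, 0.0018, 0.0175],[0, 0.0, -0.0, 0.0016, 0.0174],[0, 0.0, 0.0, 0.0017, 0.0175],[0, 0.0, 0.0001, 0.0016, 0.0174],[0, 0.0, 0.0001, 0.0016, 0.0175],
[0, 0.0, 0.0001, 0.0016, 0.0174],[0, 0.0, 0.0003, 0.0017, 0.0197],[0, 0.0, 0.0003, 0.0018, 0.0196],[0, 0.0, 0.0003, 0.0016, 0.0196],[0, 0.0, 0.0004, 0.0017, 0.0197],
[0, 0.0, 0.0004, 0.0015, 0.0196],[0, 0.0, 0.0004, 0.0016, 0.0196],[0, 0.0, 0.0005, 0.0015, 0.0197],[0, 0.0, 0.0005, 0.0014, 0.0196],
```

```bash
python3 -m crank '[[0,0,0.0011,0,0.0176],[0,0,0.001,0,0.0177],[0,0,0.0011,0,0.0176],[0,0,0.0011,-0.0001,0.0177],[0,0,0.001,-0.0001,0.0176]]'
python3 -m crank '[[0,0,0.0011,-0.0002,0.0176],[0,0,0.0011,-0.0003,0.0177],[0,0,0.001,-0.0003,0.0176]]'
python3 - <<'E'
from plan import *
s=st();print(tipnow(s))
E
```

```text
t: 18.2
tcp_pos: [0.5946, -0.0516, 0.0608]
tool_rot: [0.11, 0.698, -0.11, 0.699]
force: [-1.2, 0.5, -2.3]
finger_gap: 0.271
t: 18.5
tcp_pos: [0.5948, -0.0483, 0.0608]
tool_rot: [0.128, 0.695, -0.128, 0.695]
force: [0.3, -0.6, -1.5]
finger_gap: 0.27
t 18.50 tcp [ 0.5948 -0.0483  0.0608] az 69.08 F [ 0.3 -0.6 -1.5] gap 0.270 q [-0.27  0.72  1.63  0.    0.79 -1.47]
(array([-0.10012107, -0.01568744,  0.01531268]), np.float64(8.069107176216761))
```

Tracking is spot on. Continuing along the long leg.

```bash
python3 -m crank '[[0,0,0.0013,-0.0004,0.0153],[0,0,0.0013,-0.0005,0.0153],[0,0,0.0013,-0.0005,0.0152],[0,0,0.0013,-0.0006,0.0153],[0,0,0.0013,-0.0006,0.0153]]'
python3 -m crank '[[0,0,0.0013,-0.0007,0.0153],[0,0,0.0013,-0.0007,0.0152],[0,0,0.0012,-0.0007,0.0153],[0,0,0.0013,-0.0008,0.0153],[0,0,0.0012,-0.0009,0.0152]]'
python3 -m crank '[[0,0,0.0012,-0.0009,0.0153],[0,0,0.0012,-0.0009,0.0153],[0,0,0.0012,-0.001,0.0153],[0,0,0.0012,-0.001,0.0152],[0,0,0.0011,-0.001,0.0153]]'
python3 -m crank '[[0,0,0.0012,-0.0012,0.0153]]'
python3 - <<'E'
from plan import *
from station import snapshot
s=st();print(tipnow(s))
w=snapshot("wrist");im=w["image"];pose=(s["tcp_pos"],s["tool_rot"])
for q in proj(w,[tank(p) for p in SEAM],pose): cv2.circle(im,tuple(np.clip(q,-9,2000).round().astype(int)),2,(0,0,255),-1)
cv2.imwrite("pics/w15.png",im)
E
```

```text
t: 19.0
tcp_pos: [0.5949, -0.0413, 0.0608]
tool_rot: [0.155, 0.69, -0.155, 0.69]
force: [0.4, -0.1, -2.1]
finger_gap: 0.275
t: 19.5
tcp_pos: [0.5944, -0.034, 0.0608]
tool_rot: [0.181, 0.684, -0.181, 0.684]
force: [-0.4, 0.0, -1.0]
finger_gap: 0.272
t: 20.0
tcp_pos: [0.5933, -0.0264, 0.0608]
tool_rot: [0.207, 0.676, -0.207, 0.676]
force: [-0.6, -0.3, -2.1]
finger_gap: 0.274
t: 20.1
tcp_pos: [0.593, -0.0248, 0.0608]
tool_rot: [0.212, 0.675, -0.212, 0.675]
force: [0.5, -0.3, -2.3]
finger_gap: 0.269
t 20.10 tcp [ 0.593  -0.0248  0.0608] az 55.09 F [ 0.5 -0.3 -2.3] gap 0.269 q [-0.23  0.72  1.64 -0.    0.78 -1.19]
(array([-0.10008333,  0.03235361,  0.01531494]), np.float64(22.06430179044319))
```

View pics/w15.png

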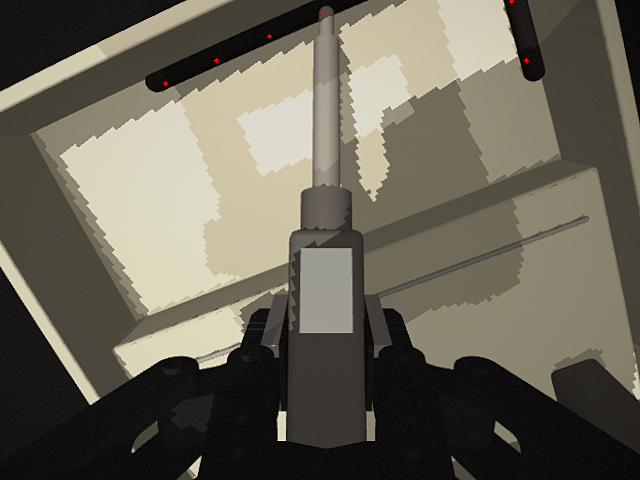

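The tip at (326,10) is on point 3, close to the bead. Continuing to the corner.

```bash
python3 -m crank '[[0,0,0.0008,-0.0011,0.0174],[0,0,0.0009,-0.0012,0.0175],[0,0,0.0009,-0.0012,0.0174],[0,0,0.0008,-0.0013,0.0175],[0,0,0.0008,-0.0014,0.0174]]'
python3 -m crank '[[0,0,0.0008,-0.0014,0.0175],[0,0,0.0007,-0.0014,0.0174],[0,0,0.0008,-0.0015,0.0175],[0,0,0.0007,-0.0015,0.0174],[0,0,0.0006,-0.0016,0.0175]]'
python3 -m crank '[[0,0,0.0007,-0.0016,0.0175],[0,0,0.0006,-0.0017,0.0174],[0,0,0.0006,-0.0017,0.0175],[0,0,0.0006,-0.0017,0.0174],[0,0,0.0005,-0.0018,0.0175]]'
python3 -m crank '[[0,0,0.0005,-0.0018,0.0174]]'
python3 - <<'E'
from plan import *
s=st();print(tipnow(s))
E
```

```text
t: 20.65
tcp_pos: [0.5905, -0.0177, 0.0608]
tool_rot: [0.241, 0.665, -0.241, 0.665]
force: [-1.0, -0.9, -1.5]
finger_gap: 0.273
t: 21.15
tcp_pos: [0.5874, -0.01, 0.0608]
tool_rot: [0.27, 0.653, -0.27, 0.653]
force: [-0.2, 0.6, -1.4]
finger_gap: 0.27
t: 21.65
tcp_pos: [0.5839, -0.0018, 0.0608]
tool_rot: [0.298, 0.641, -0.298, 0.641]
force: [0.5, 0.4, -2.2]
finger_gap: 0.272
t: 21.75
tcp_pos: [0.583, -0.0001, 0.0608]
tool_rot: [0.304, 0.638, -0.304, 0.638]
force: [-0.2, -0.0, -2.2]
finger_gap: 0.275
t 21.75 tcp [ 5.83e-01 -1.00e-04  6.08e-02] az 39.08 F [-0.2 -0.  -2.2] gap 0.275 q [-0.19  0.71  1.67 -0.    0.76 -0.87]
(array([-0.1000979 ,  0.08028439,  0.01531615]), np.float64(38.06738113150887))
```

```bash
python3 -m crank '[[0,0,0.0004,-0.0016,0.0153],[0,0,0.0004,-0.0016,0.0153],[0,0,0.0003,-0.0016,0.0152],[0,0,0.0004,-0.0016,0.0153],[0,0,0.0003,-0.0017,0.0153]]'
python3 -m crank '[[0,0,0.0002,-0.0017,0.0152],[0,0,0.0003,-0.0017,0.0153],[0,0,0.0002,-0.0018,0.0153],[0,0,0,0,0]]'
python3 - <<'E'
from plan import *
from station import snapshot
s=st();print(tipnow(s))
w=snapshot("wrist");im=w["image"];pose=(s["tcp_pos"],s["tool_rot"])
for q in proj(w,[tank(p) for p in SEAM],pose): cv2.circle(im,tuple(np.clip(q,-9,2000).round().astype(int)),2,(0,0,255),-1)
cv2.imwrite("pics/w16.png",im)
E
```

```text
t: 22.25
tcp_pos: [0.5796, 0.0074, 0.0608]
tool_rot: [0.328, 0.626, -0.328, 0.626]
force: [-1.1, -0.0, -2.0]
finger_gap: 0.269
t: 22.65
tcp_pos: [0.577, 0.0123, 0.0608]
tool_rot: [0.342, 0.619, -0.342, 0.619]
force: [-0.7, -0.9, -1.6]
finger_gap: 0.267
t 22.65 tcp [0.577  0.0123 0.0608] az 32.15 F [-0.7 -0.9 -1.6] gap 0.267 q [-0.17  0.71  1.68  0.    0.75 -0.73]
(array([-0.09991602,  0.10077508,  0.01531592]), np.float64(45.002571119558596))
```

View pics/w16.png

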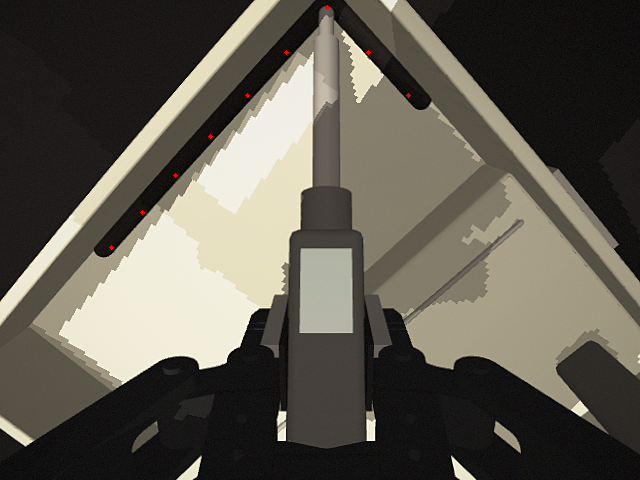

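The tip is in the corner at (327,8), just at the bead's face. Now the short leg.

```bash
python3 -m crank '[[0,0,-0.0001,0.0018,0.0174],[0,0,0,0.0017,0.0175],[0,0,0,0.0018,0.0175],[0,0,0,0.0016,0.0174],[0,0,0,0.0017,0.0175]]'
python3 -m crank '[[0,0,0.0001,0.0016,0.0174],[0,0,0.0001,0.0016,0.0175],[0,0,0.0001,0.0016,0.0174],[0,0,0.0003,0.0017,0.0197],[0,0,0.0003,0.0018,0.0196]]'
python3 -m crank '[[0,0,0.0003,0.0016,0.0196],[0,0,0.0004,0.0017,0.0197],[0,0,0.0004,0.0015,0.0196],[0,0,0.0004,0.0016,0.0196],[0,0,0.0005,0.0015,0.0197]]'
python3 -m crank '[[0,0,0.0005,0.0014,0.0196],[0,0,0,0,0],[0,0,0,0,0]]'
python3 - <<'E'
from plan import *
from station import snapshot
s=st();print(tipnow(s))
w=snapshot("wrist");im=w["image"];pose=(s["tcp_pos"],s["tool_rot"])
for q in proj(w,[tank(p) for p in SEAM],pose): cv2.circle(im,tuple(np.clip(q,-9,2000).round().astype(int)),2,(0,0,255),-1)
cv2.imwrite("pics/w17.png",im)
E
```

```text
t: 23.2
tcp_pos: [0.5816, 0.0043, 0.0608]
tool_rot: [0.369, 0.603, -0.369, 0.603]
force: [0.3, 0.6, -1.3]
finger_gap: 0.269
t: 23.7
tcp_pos: [0.5859, -0.0027, 0.0608]
tool_rot: [0.396, 0.586, -0.396, 0.586]
force: [0.6, -0.4, -1.8]
finger_gap: 0.268
t: 24.2
tcp_pos: [0.5905, -0.0095, 0.0608]
tool_rot: [0.425, 0.565, -0.425, 0.565]
force: [0.2, -0.9, -2.2]
finger_gap: 0.273
t: 24.5
tcp_pos: [0.5912, -0.0106, 0.0608]
tool_rot: [0.43, 0.562, -0.43, 0.562]
force: [0.2, 0.3, -1.8]
finger_gap: 0.272
t 24.50 tcp [ 0.5912 -0.0106  0.0608] az 15.16 F [ 0.2  0.3 -1.8] gap 0.272 q [-0.21  0.72  1.64  0.    0.78 -0.47]
(array([-0.05509319,  0.10056073,  0.01532323]), np.float64(61.994480816650494))
```

View pics/w17.png

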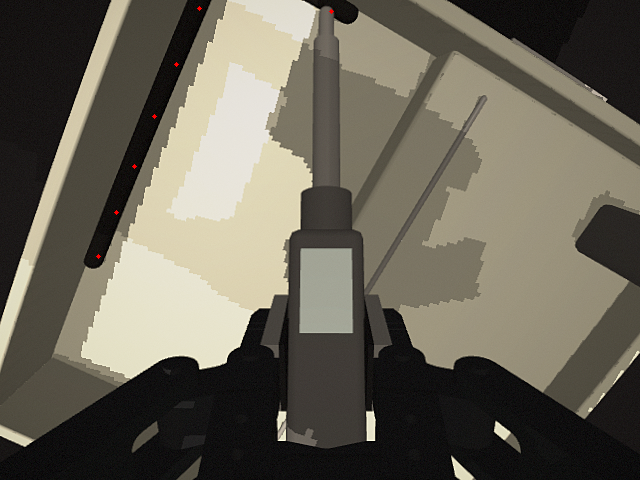

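Point 8 is reached with no contact force. Lifting out and planning the return to the rest.

```bash
python3 -m crank '[[0,-0.01,0,0,0],[0,-0.02,0,0,0],[0,-0.03,0,0,0],[0,-0.03,0,0,0],[0,-0.005,0,0,0]]'
python3 - <<'E'
from plan import *
st();plan([0.4316,0.2838,0.14],108.4,14,start=(np.array([0.5912,-.0106,.1558]),15.16))
E
```

```text
t: 25.05
tcp_pos: [0.5939, -0.011, 0.1601]
tool_rot: [0.431, 0.559, -0.428, 0.564]
force: [0.9, -0.5, -2.3]
finger_gap: 0.272
t 25.05 tcp [ 0.5939 -0.011   0.1601] az 15.18 F [ 0.9 -0.5 -2.3] gap 0.272 q [-0.21  0.57  1.59  0.    0.98 -0.47]
[0, 0.0011, -0.0055, -0.0233, -0.1162],[0, 0.0011, -0.0028, -0.0238, -0.1162],[0, 0.0011, 0.0, -0.0239, -0.1162],[0, 0.0011, 0.0028, -0.0238, -0.1162],[0, 0.0011, 0.0055, -0.0233, -0.1162],
[0, 0.0011, 0.0082, -0.0225, -0.1162],[0, 0.0011, 0.0107, -0.0214, -0.1162],[0, 0.0011, 0.0131, -0.02, -0.1162],[0, 0.0011, 0.0154, -0.0183, -0.1162],[0, 0.0011, 0.0174, -0.0164, -0.1162],
[0, 0.0011, 0.0192, -0.0143, -0.1162],[0, 0.0011, 0.0207, -0.012, -0.1162],[0, 0.0011, 0.022, -0.0095, -0.1162],[0, 0.0011, 0.0229, -0.0069, -0.1162],
```

```bash
python3 -m crank '[[0,0.001,-0.0055,-0.0233,-0.1162],[0,0.001,-0.0028,-0.0238,-0.1162],[0,0.001,0,-0.0239,-0.1162],[0,0.001,0.0028,-0.0238,-0.1162],[0,0.001,0.0055,-0.0233,-0.1162]]'
python3 -m crank '[[0,0.001,0.0082,-0.0225,-0.1162],[0,0.001,0.0107,-0.0214,-0.1162],[0,0.001,0.0131,-0.02,-0.1162],[0,0.001,0.0154,-0.0183,-0.1162],[0,0.001,0.0174,-0.0164,-0.1162]]'
python3 -m crank '[[0,0.001,0.0192,-0.0143,-0.1162],[0,0.001,0.0207,-0.012,-0.1162],[0,0.001,0.022,-0.0095,-0.1162],[0,0.001,0.0229,-0.0069,-0.1162],[0,0,0,0,0]]'
python3 -m crank '[[0,0,0,0,0],[0,0,0,0,0]]'
python3 - <<'E'
from plan import *
from station import snapshot
s=st();plan([0.4316,0.2838,0.066],108.4,1)
w=snapshot("wrist");cv2.imwrite("pics/w18.png",w["image"])
E
```

```text
t: 25.55
tcp_pos: [0.533, 0.0954, 0.1502]
tool_rot: [0.249, 0.662, -0.249, 0.661]
force: [-0.7, 0.1, -1.8]
finger_gap: 0.271
t: 26.05
tcp_pos: [0.4761, 0.2005, 0.1452]
tool_rot: [0.049, 0.706, -0.049, 0.705]
force: [-0.4, -0.3, -2.3]
finger_gap: 0.272
t: 26.55
tcp_pos: [0.4291, 0.2856, 0.1411]
tool_rot: [-0.114, 0.699, 0.114, 0.697]
force: [-0.4, -0.1, -2.2]
finger_gap: 0.27
t: 26.75
tcp_pos: [0.4319, 0.2834, 0.1416]
tool_rot: [-0.113, 0.698, 0.112, 0.698]
force: [-0.3, 0.0, -1.5]
finger_gap: 0.27
t 26.75 tcp [0.4319 0.2834 0.1416] az 108.30 F [-0.3  0.  -1.5] gap 0.270 q [ 0.36  0.52  1.79 -0.    0.84 -1.53]
[0, 0.0756, 0.0004, -0.0002, -0.0018],
```

View pics/w18.png

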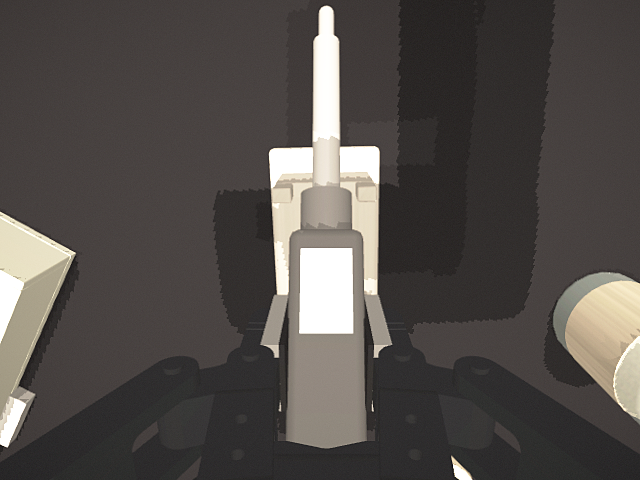

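The wand is centred between the cheeks: nose on column 326, cheeks at 284 and 366. Lowering until the front fork pushes it back to level.

```bash
python3 -m crank '[[0,0.02,0,0,-0.002],[0,0.03,0,0,0],[0,0.015,0,0,0],[0,0.006,0,0,0],[0,0.001,0,0,0]]' 20
python3 -m crank '[[0,0.0015,0,0,0],[0,0.0015,0,0,0]]'; python3 -m crank '[[0,0.0015,0,0,0]]';python3 -m crank '[[0,0.0015,0,0,0]]'
```

```text
t: 27.3
tcp_pos: [0.4318, 0.2833, 0.0692]
tool_rot: [-0.113, 0.698, 0.113, 0.698]
force: [0.1, 0.2, -2.9]
finger_gap: 0.265
t: 27.5
tcp_pos: [0.4325, 0.2841, 0.0676]
tool_rot: [-0.113, 0.697, 0.114, 0.699]
force: [-0.1, 0.1, -2.6]
finger_gap: 0.274
t: 27.6
tcp_pos: [0.4322, 0.2842, 0.066]
tool_rot: [-0.113, 0.697, 0.114, 0.699]
force: [-0.2, -0.1, -1.7]
finger_gap: 0.27
t: 27.7
tcp_pos: [0.4319, 0.2842, 0.0643]
tool_rot: [-0.113, 0.698, 0.114, 0.698]
force: [0.3, -0.3, -2.2]
finger_gap: 0.274
```

```bash
python3 -m crank '[[0,0.0015,0,0,0]]'; python3 -m crank '[[0,0.001,0,0,0]]'; python3 -m crank '[[0,0.001,0,0,0]]';python3 -m crank '[[0,0.001,0,0,0]]'
```

```text
t: 27.8
tcp_pos: [0.4317, 0.2841, 0.0626]
tool_rot: [-0.114, 0.698, 0.114, 0.698]
force: [0.6, -0.1, 0.6]
finger_gap: 0.271
t: 27.9
tcp_pos: [0.432, 0.2842, 0.0619]
tool_rot: [-0.114, 0.698, 0.114, 0.698]
force: [-1.1, -0.0, 8.4]
finger_gap: 0.275
t: 28.0
tcp_pos: [0.4321, 0.2842, 0.0615]
tool_rot: [-0.114, 0.698, 0.114, 0.698]
force: [-1.1, 0.9, 14.0]
finger_gap: 0.273
t: 28.1
tcp_pos: [0.4323, 0.2843, 0.0612]
tool_rot: [-0.114, 0.697, 0.114, 0.698]
force: [-1.0, -0.5, 19.9]
finger_gap: 0.269
```

```bash
python3 -m crank '[[0,0.0003,0,0,0]]'; python3 -m crank '[[0,0.0004,0,0,0]]'
```

```text
t: 28.2
tcp_pos: [0.4323, 0.2843, 0.0612]
tool_rot: [-0.114, 0.697, 0.114, 0.699]
force: [-1.4, -0.6, 18.4]
finger_gap: 0.274
t: 28.3
tcp_pos: [0.4323, 0.2843, 0.0611]
tool_rot: [-0.114, 0.697, 0.114, 0.699]
force: [-0.7, -0.2, 21.2]
finger_gap: 0.274
```

About 23 N and no slip: the lever at this fork is too short. I'll lift, move 24 mm rearward so the fork bears on the nose collar with a longer lever, and level the wand there first.

```bash
python3 -m crank '[[0,-0.005,0,0,0],[0,-0.01,0,0,0],[0,-0.012,0,0.004,0],[0,0,0,0.01,0],[0,0,0,0.01,0]]'
python3 -m crank '[[0,0,0,0,0],[0,0.004,0,0,0],[0,0.004,0,0,0]]'
python3 - <<'E'
from plan import *
st()
E
```

```text
t: 28.8
tcp_pos: [0.4554, 0.292, 0.0858]
tool_rot: [-0.114, 0.698, 0.114, 0.698]
force: [0.2, 0.1, -1.6]
finger_gap: 0.274
t: 29.1
tcp_pos: [0.4536, 0.2913, 0.0767]
tool_rot: [-0.114, 0.699, 0.113, 0.697]
force: [0.1, 0.2, -1.8]
finger_gap: 0.271
t 29.10 tcp [0.4536 0.2913 0.0767] az 108.48 F [ 0.1  0.2 -1.8] gap 0.271 q [ 0.36  0.65  1.77 -0.    0.72 -1.53]
```

```bash
python3 -m crank '[[0,0.002,0,0,0],[0,0.0015,0,0,0]]'; python3 -m crank '[[0,0.0015,0,0,0]]'; python3 -m crank '[[0,0.0015,0,0,0]]';python3 -m crank '[[0,0.0015,0,0,0]]'
```

```text
t: 29.3
tcp_pos: [0.4537, 0.2913, 0.0734]
tool_rot: [-0.114, 0.698, 0.113, 0.697]
force: [0.2, -0.6, -2.9]
finger_gap: 0.266
t: 29.4
tcp_pos: [0.4541, 0.2915, 0.0723]
tool_rot: [-0.114, 0.698, 0.114, 0.698]
force: [0.4, 0.2, -1.9]
finger_gap: 0.275
t: 29.5
tcp_pos: [0.4543, 0.2916, 0.071]
tool_rot: [-0.114, 0.698, 0.114, 0.698]
force: [-0.1, -1.7, 1.1]
finger_gap: 0.274
t: 29.6
tcp_pos: [0.4547, 0.2917, 0.0702]
tool_rot: [-0.114, 0.698, 0.114, 0.698]
force: [-0.1, 0.7, 8.7]
finger_gap: 0.269
```

```bash
python3 -m crank '[[0,0.001,0,0,0]]'; python3 -m crank '[[0,0.001,0,0,0]]'; python3 -m crank '[[0,0.001,0,0,0]]'; python3 -m crank '[[0,0.001,0,0,0]]'
```

```text
t: 29.7
tcp_pos: [0.4549, 0.2918, 0.0698]
tool_rot: [-0.113, 0.698, 0.114, 0.698]
force: [-1.0, -0.6, 12.0]
finger_gap: 0.273
t: 29.8
tcp_pos: [0.4552, 0.2919, 0.0691]
tool_rot: [-0.113, 0.697, 0.114, 0.699]
force: [0.1, -1.0, 9.2]
finger_gap: 0.273
t: 29.9
tcp_pos: [0.4555, 0.292, 0.0683]
tool_rot: [-0.114, 0.697, 0.114, 0.699]
force: [-0.1, 0.2, 8.4]
finger_gap: 0.27
t: 30.0
tcp_pos: [0.4556, 0.2919, 0.0674]
tool_rot: [-0.113, 0.697, 0.114, 0.699]
force: [-0.3, -0.4, 12.2]
finger_gap: 0.268
```

It slips at 10–14 N. Continuing down.

```bash
python3 -m crank '[[0,0.0015,0,0,0],[0,0.0015,0,0,0],[0,0.0015,0,0,0]]'; python3 -m crank '[[0,0.0015,0,0,0],[0,0.0015,0,0,0],[0,0.0015,0,0,0]]'; python3 -m crank '[[0,0.0015,0,0,0],[0,0.0015,0,0,0],[0,0.0015,0,0,0]]'
```

```text
t: 30.3
tcp_pos: [0.4564, 0.2922, 0.063]
tool_rot: [-0.113, 0.696, 0.114, 0.7]
force: [1.5, -0.2, 8.4]
finger_gap: 0.272
t: 30.6
tcp_pos: [0.4569, 0.2923, 0.0587]
tool_rot: [-0.113, 0.696, 0.114, 0.7]
force: [1.5, -0.6, 9.1]
finger_gap: 0.267
t: 30.9
tcp_pos: [0.4575, 0.2926, 0.0543]
tool_rot: [-0.113, 0.695, 0.114, 0.7]
force: [2.1, 1.6, 7.5]
finger_gap: 0.272
```

```bash
python3 -m crank '[[0,0.0015,0,0,0],[0,0.0015,0,0,0]]'; python3 -m crank '[[0,0.0015,0,0,0]]'; python3 -m crank '[[0,0.001,0,0,0]]'
python3 - <<'E'
from plan import *
from station import snapshot
s=st();w=snapshot("wrist");cv2.imwrite("pics/w19.png",w["image"]);C=cloud(w,(np.zeros(3),np.array([0,0,0,1.])))
for v in [40,80,120,150,180,260,290,320,340]: print(v,C[v,326].round(4),end=";")
E
```

```text
t: 31.1
tcp_pos: [0.4581, 0.2928, 0.0514]
tool_rot: [-0.113, 0.695, 0.114, 0.701]
force: [3.5, 1.1, 9.3]
finger_gap: 0.271
t: 31.2
tcp_pos: [0.4583, 0.2929, 0.05]
tool_rot: [-0.113, 0.695, 0.114, 0.701]
force: [3.6, 0.7, 10.9]
finger_gap: 0.269
t: 31.3
tcp_pos: [0.4585, 0.2929, 0.049]
tool_rot: [-0.113, 0.695, 0.114, 0.701]
force: [4.2, 1.3, 11.4]
finger_gap: 0.272
t 31.30 tcp [0.4585 0.2929 0.049 ] az 108.49 F [ 4.2  1.3 11.4] gap 0.272 q [ 0.36  0.7   1.78 -0.    0.65 -1.53]
40 [-0.0063  0.0002 -0.0924];80 [-0.0071  0.0002 -0.0812];120 [-0.0096  0.0002 -0.0697];150 [-0.0109  0.0002 -0.0611];180 [-0.0128  0.0002 -0.0523];260 [-0.0249  0.0002 -0.0311];290 [-0.0271  0.0002 -0.0227];320 [-0.0278  0.0002 -0.0134];340 [-0.0289  0.0002 -0.0074];
```

View pics/w19.png

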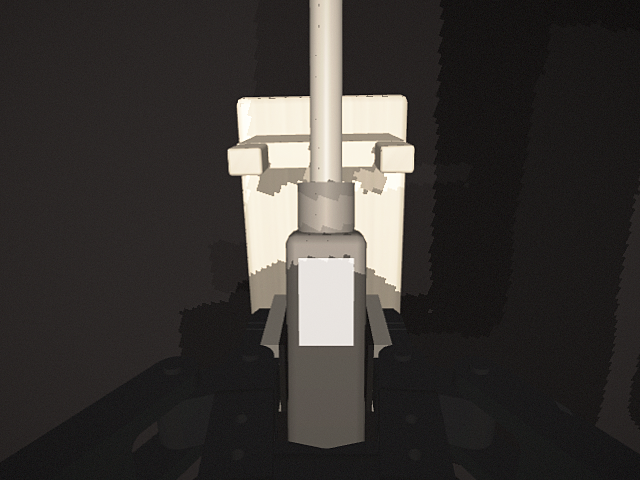

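Tilt is down to about 9°, with the fork now under the thin nose section. Next I'll lift, move 14 mm forward so the handle's front end sits on the fork, and finish levelling there.

```bash
python3 -m crank '[[0,-0.006,0,0,0],[0,-0.008,0,-0.004,0],[0,0,0,-0.01,0],[0,0,0,0,0],[0,0,0,0,0]]'
python3 - <<'E'
from plan import *
s=st();d=s["tcp_pos"]-[0.4316,.2838,0];a=np.radians(18.4);print("rearward",d[0]*np.cos(a)+d[1]*np.sin(a),"lat",-d[0]*np.sin(a)+d[1]*np.cos(a))
E
```

```text
t: 31.85
tcp_pos: [0.4399, 0.2868, 0.0603]
tool_rot: [-0.114, 0.698, 0.114, 0.697]
force: [0.8, 0.8, -2.5]
finger_gap: 0.271
t 31.85 tcp [0.4399 0.2868 0.0603] az 108.50 F [ 0.8  0.8 -2.5] gap 0.271 q [ 0.36  0.67  1.81 -0.    0.66 -1.53]
rearward 0.00887949077066259 lat 0.0002509947791692153
```

```bash
python3 -m crank '[[0,0.003,0,0,0],[0,0.003,0,0,0],[0,0.0015,0,0,0]]'; python3 -m crank '[[0,0.0015,0,0,0]]'; python3 -m crank '[[0,0.001,0,0,0]]'; python3 -m crank '[[0,0.001,0,0,0]]'; python3 -m crank '[[0,0.001,0,0,0]]'
```

```text
t: 32.15
tcp_pos: [0.441, 0.2871, 0.0525]
tool_rot: [-0.114, 0.698, 0.113, 0.698]
force: [-0.2, -0.2, -2.3]
finger_gap: 0.269
t: 32.25
tcp_pos: [0.4411, 0.2871, 0.0511]
tool_rot: [-0.114, 0.698, 0.114, 0.698]
force: [0.2, -1.0, -2.3]
finger_gap: 0.27
t: 32.35
tcp_pos: [0.441, 0.2871, 0.0503]
tool_rot: [-0.114, 0.698, 0.114, 0.698]
force: [-0.5, -0.9, -2.5]
finger_gap: 0.27
t: 32.45
tcp_pos: [0.4412, 0.2872, 0.0496]
tool_rot: [-0.114, 0.698, 0.114, 0.698]
force: [-0.3, 0.6, 2.9]
finger_gap: 0.271
t: 32.55
tcp_pos: [0.4413, 0.2872, 0.0492]
tool_rot: [-0.114, 0.698, 0.114, 0.698]
force: [-0.9, -1.3, 8.8]
finger_gap: 0.27
```

```bash
python3 -m crank '[[0,0.0007,0,0,0]]'; python3 -m crank '[[0,0.0007,0,0,0]]'; python3 -m crank '[[0,0.0007,0,0,0]]'
```

```text
t: 32.65
tcp_pos: [0.4414, 0.2872, 0.0491]
tool_rot: [-0.114, 0.698, 0.114, 0.698]
force: [-0.8, -0.7, 11.9]
finger_gap: 0.269
t: 32.75
tcp_pos: [0.4414, 0.2873, 0.0488]
tool_rot: [-0.114, 0.698, 0.114, 0.698]
force: [-1.0, -0.3, 15.5]
finger_gap: 0.27
t: 32.85
tcp_pos: [0.4417, 0.2874, 0.0484]
tool_rot: [-0.114, 0.697, 0.114, 0.698]
force: [-0.2, -1.0, 12.3]
finger_gap: 0.27
```

```bash
python3 -m crank '[[0,0.0007,0,0,0]]'; python3 -m crank '[[0,0.0007,0,0,0]]'; python3 -m crank '[[0,0.0007,0,0,0]]'
python3 - <<'E'
from plan import *
from station import snapshot
s=st();w=snapshot("wrist");C=cloud(w,(np.zeros(3),np.array([0,0,0,1.])))
P=np.array([C[v,326] for v in range(40,175)]);c=np.polyfit(P[:,2],P[:,0],1);print("nose tilt",np.degrees(np.arctan(-c[0])))
P=np.array([C[v,326] for v in range(250,345)]);c=np.polyfit(P[:,2],P[:,0],1);print("handle tilt",np.degrees(np.arctan(-c[0])))
E
```

```text
t: 32.95
tcp_pos: [0.4419, 0.2874, 0.0478]
tool_rot: [-0.113, 0.697, 0.114, 0.699]
force: [-0.3, 0.4, 10.1]
finger_gap: 0.271
t: 33.05
tcp_pos: [0.4421, 0.2875, 0.0472]
tool_rot: [-0.113, 0.697, 0.114, 0.699]
force: [-0.5, 0.3, 13.2]
finger_gap: 0.271
t: 33.15
tcp_pos: [0.4424, 0.2876, 0.0465]
tool_rot: [-0.113, 0.697, 0.114, 0.699]
force: [-0.9, -0.5, 13.1]
finger_gap: 0.273
t 33.15 tcp [0.4424 0.2876 0.0465] az 108.49 F [-0.9 -0.5 13.1] gap 0.273 q [ 0.36  0.69  1.82 -0.    0.63 -1.53]
nose tilt 8.431136498209845
handle tilt 9.063936755723782
```

Run:
```python
from plan import *
from station import snapshot
s=st();w=snapshot("wrist");cv2.imwrite("pics/w20.png",w["image"])
w=snapshot("scene");cv2.imwrite("pics/s20.png",cv2.resize(w["image"][160:260,330:430],None,fx=6,fy=6,interpolation=cv2.INTER_CUBIC))
```

```text
t 33.20 tcp [0.4424 0.2876 0.0464] az 108.49 F [-0.5  0.  12.1] gap 0.273 q [ 0.36  0.69  1.82 -0.    0.63 -1.53]
```

View pics/w20.png

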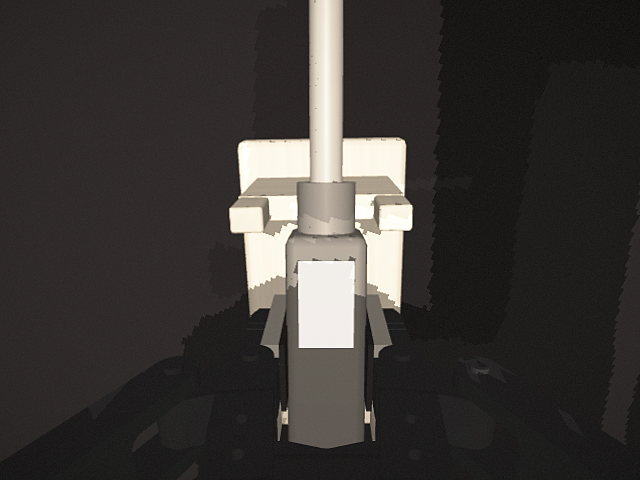

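View pics/s20.png

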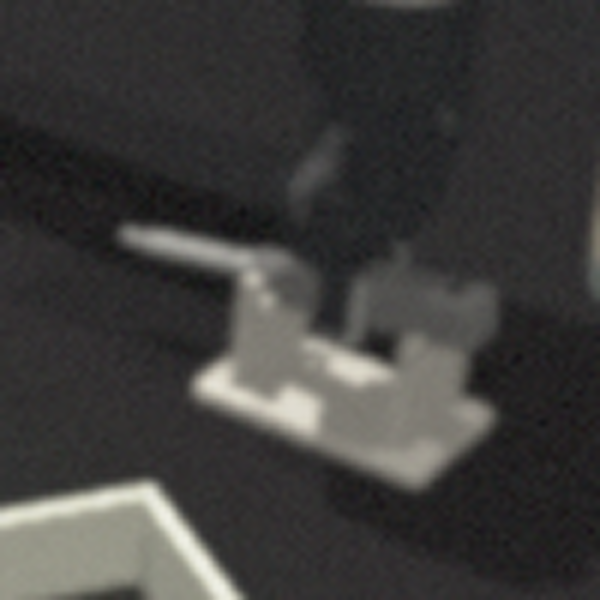

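The collar, not the handle, is on the fork (collar rows 182–235, fork near row 210), leaving roughly 6–8° of tilt. I'll move 6 mm forward so the handle's front end bears on it.

```bash
python3 -m crank '[[0,-0.005,0,0,0],[0,-0.003,0,-0.006,0],[0,0,0,0,0],[0,0,0,0,0],[0,0.002,0,0,0]]'; python3 -m crank '[[0,0.0015,0,0,0]]'; python3 -m crank '[[0,0.0015,0,0,0]]'; python3 -m crank '[[0,0.001,0,0,0]]'
```

```text
t: 33.8
tcp_pos: [0.4354, 0.2853, 0.0502]
tool_rot: [-0.114, 0.698, 0.114, 0.698]
force: [-0.8, 0.8, -1.5]
finger_gap: 0.272
t: 33.9
tcp_pos: [0.4354, 0.2853, 0.0486]
tool_rot: [-0.114, 0.698, 0.114, 0.698]
force: [-0.2, 0.2, 5.6]
finger_gap: 0.274
t: 34.0
tcp_pos: [0.4356, 0.2853, 0.0481]
tool_rot: [-0.114, 0.698, 0.114, 0.698]
force: [-1.2, -0.7, 18.3]
finger_gap: 0.272
t: 34.1
tcp_pos: [0.4356, 0.2853, 0.048]
tool_rot: [-0.114, 0.698, 0.114, 0.698]
force: [-2.2, 0.3, 17.7]
finger_gap: 0.271
```

```bash
python3 -m crank '[[0,0.0006,0,0,0]]'; python3 -m crank '[[0,0.0006,0,0,0]]'; python3 -m crank '[[0,0.0006,0,0,0]]'
```

```text
t: 34.2
tcp_pos: [0.4358, 0.2854, 0.0478]
tool_rot: [-0.114, 0.698, 0.114, 0.698]
force: [-1.5, -0.7, 21.9]
finger_gap: 0.268
t: 34.3
tcp_pos: [0.436, 0.2855, 0.0473]
tool_rot: [-0.114, 0.697, 0.114, 0.698]
force: [-1.3, -0.7, 19.9]
finger_gap: 0.271
t: 34.4
tcp_pos: [0.4363, 0.2856, 0.0467]
tool_rot: [-0.114, 0.697, 0.114, 0.699]
force: [-0.5, 0.3, 17.0]
finger_gap: 0.268
```

Slipping at about 20 N. A little more.

```bash
python3 -m crank '[[0,0.0006,0,0,0]]'; python3 -m crank '[[0,0.0006,0,0,0]]'
python3 - <<'E'
from plan import *
from station import snapshot
s=st();w=snapshot("wrist");cv2.imwrite("pics/w21.png",w["image"]);C=cloud(w,(np.zeros(3),np.array([0,0,0,1.])))
P=np.array([C[v,326] for v in range(40,175)]);c=np.polyfit(P[:,2],P[:,0],1);print("nose tilt",np.degrees(np.arctan(-c[0])))
P=np.array([C[v,326] for v in range(250,345)]);c=np.polyfit(P[:,2],P[:,0],1);print("handle tilt",np.degrees(np.arctan(-c[0])))
E
```

```text
t: 34.5
tcp_pos: [0.4365, 0.2856, 0.0462]
tool_rot: [-0.113, 0.697, 0.114, 0.699]
force: [-0.7, 1.3, 12.3]
finger_gap: 0.271
t: 34.6
tcp_pos: [0.4368, 0.2857, 0.0457]
tool_rot: [-0.113, 0.697, 0.114, 0.699]
force: [-1.0, -1.7, 16.6]
finger_gap: 0.272
t 34.60 tcp [0.4368 0.2857 0.0457] az 108.49 F [-1.  -1.7 16.6] gap 0.272 q [ 0.37  0.69  1.83 -0.    0.62 -1.53]
nose tilt 4.01275888618711
handle tilt -43.68394395968532
```

View pics/w21.png

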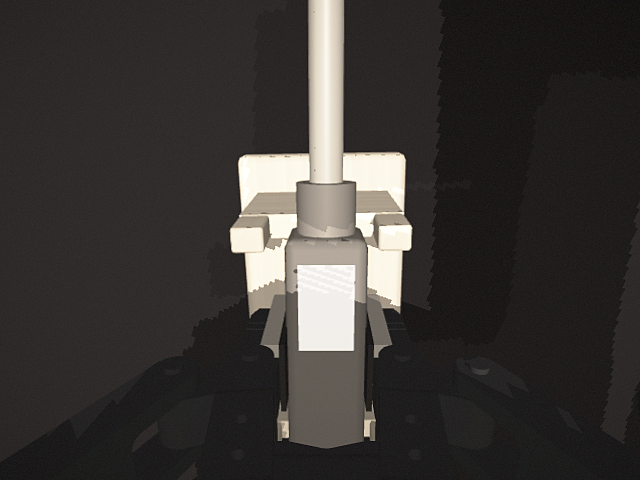

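```bash
python3 -m crank '[[0,0.0006,0,0,0]]'; python3 -m crank '[[0,0.0006,0,0,0]]'; python3 -m crank '[[0,0.0006,0,0,0]]'; python3 -m crank '[[0,0.0005,0,0,0]]'
python3 - <<'E'
from plan import *
from station import snapshot
s=st();w=snapshot("wrist");cv2.imwrite("pics/w22.png",w["image"]);C=cloud(w,(np.zeros(3),np.array([0,0,0,1.])))
P=np.array([C[v,326] for v in range(40,175)]);c=np.polyfit(P[:,2],P[:,0],1);print("nose tilt",np.degrees(np.arctan(-c[0])))
E
```

```text
t: 34.75
tcp_pos: [0.437, 0.2858, 0.0452]
tool_rot: [-0.113, 0.697, 0.114, 0.699]
force: [-0.9, -0.3, 21.5]
finger_gap: 0.272
t: 34.85
tcp_pos: [0.4373, 0.2859, 0.0446]
tool_rot: [-0.113, 0.696, 0.114, 0.699]
force: [-0.9, -0.4, 19.2]
finger_gap: 0.266
t: 34.95
tcp_pos: [0.4375, 0.286, 0.0441]
tool_rot: [-0.113, 0.696, 0.114, 0.7]
force: [0.9, -0.3, 15.7]
finger_gap: 0.27
t: 35.05
tcp_pos: [0.4376, 0.286, 0.0436]
tool_rot: [-0.113, 0.696, 0.114, 0.7]
force: [0.6, -1.1, 20.2]
finger_gap: 0.272
t 35.05 tcp [0.4376 0.286  0.0436] az 108.48 F [ 0.6 -1.1 20.2] gap 0.272 q [ 0.36  0.69  1.83 -0.    0.61 -1.53]
nose tilt 1.7830708381013256
```

Tilt is now about 2°. I'll unload, move a few mm forward to the original spot, set the wand down and release.

```bash
python3 -m crank '[[0,-0.003,0,0,0],[0,-0.003,0,0,0],[0,0,0,-0.004,0],[0,0,0,0,0],[0,0,0,0,0]]'; python3 -m crank '[[0,0.0015,0,0,0],[0,0.001,0,0,0]]'
```

```text
t: 35.6
tcp_pos: [0.431, 0.2838, 0.0466]
tool_rot: [-0.114, 0.698, 0.113, 0.697]
force: [-0.2, -0.3, -2.6]
finger_gap: 0.27
t: 35.8
tcp_pos: [0.4316, 0.284, 0.0443]
tool_rot: [-0.114, 0.698, 0.114, 0.698]
force: [-0.2, 0.5, -1.9]
finger_gap: 0.275
```

```bash
python3 -m crank '[[0,0.0007,0,0,0]]'; python3 -m crank '[[0,0.0005,0,0,0]]'; python3 -m crank '[[0,0.0003,0,0,0]]'
```

```text
t: 35.9
tcp_pos: [0.4316, 0.284, 0.0438]
tool_rot: [-0.114, 0.698, 0.114, 0.698]
force: [0.4, 0.3, 3.3]
finger_gap: 0.27
t: 36.0
tcp_pos: [0.4316, 0.284, 0.0438]
tool_rot: [-0.114, 0.698, 0.114, 0.698]
force: [-0.5, -0.7, 5.8]
finger_gap: 0.273
t: 36.1
tcp_pos: [0.4316, 0.284, 0.0437]
tool_rot: [-0.114, 0.698, 0.114, 0.698]
force: [-1.4, -0.5, 7.4]
finger_gap: 0.269
```

Front of the handle is in contact with small residual load. Releasing slowly.

```bash
python3 -m crank '[[0.03,0,0,0,0],[0.04,0,0,0,0],[0.05,0,0,0,0],[0.055,0,0,0,0]]'; python3 -m crank '[[0.055,-0.015,0,0,0],[0.055,-0.03,0,0,0],[0.055,-0.04,0,0,0],[0.055,-0.045,0,0,0],[0.055,-0.04,0,0,0]]'; python3 -m crank '[[0.055,0,0,0,0],[0.055,0,0,0,0],[0.055,0,0,0,0]]'
python3 - <<'E'
from plan import *
from station import snapshot
s=st();w=snapshot("wrist");cv2.imwrite("pics/w23.png",w["image"])
pose=(s["tcp_pos"],s["tool_rot"]);C=cloud(w,pose);np.savez("pics/w23.npz",pos=s["tcp_pos"],rot=s["tool_rot"],**w)
t=snapshot("top");cv2.imwrite("pics/t23.png",t["image"]);w=snapshot("scene");cv2.imwrite("pics/s23.png",w["image"])
E
```

```text
t: 36.5
tcp_pos: [0.4317, 0.284, 0.043]
tool_rot: [-0.114, 0.698, 0.114, 0.698]
force: [0.5, 0.1, 0.4]
finger_gap: 0.643
t: 37.0
tcp_pos: [0.4315, 0.2839, 0.2149]
tool_rot: [-0.114, 0.698, 0.114, 0.698]
force: [0.4, 0.4, -0.7]
finger_gap: 0.644
t: 37.3
tcp_pos: [0.4305, 0.2836, 0.2119]
tool_rot: [-0.114, 0.699, 0.113, 0.697]
force: [-0.0, 0.3, -0.2]
finger_gap: 0.644
t 37.30 tcp [0.4305 0.2836 0.2119] az 108.48 F [-0.   0.3 -0.2] gap 0.644 q [ 0.37  0.41  1.72 -0.    1.01 -1.53]
```

View pics/w23.png

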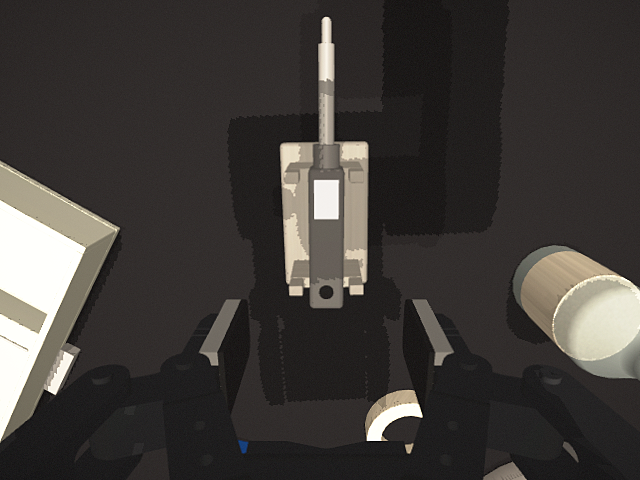

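View pics/s23.png

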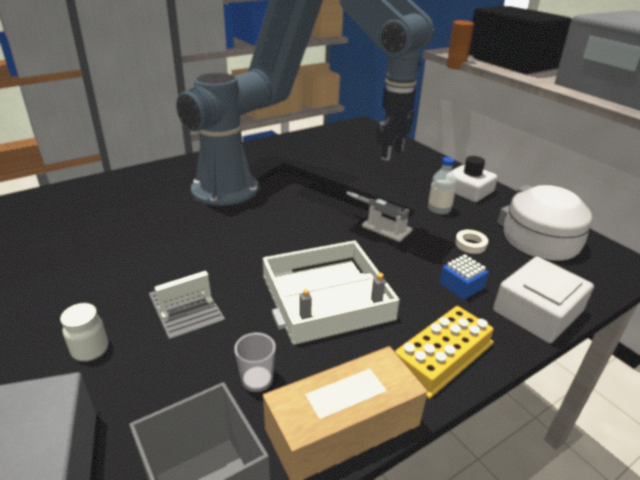

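View pics/t23.png

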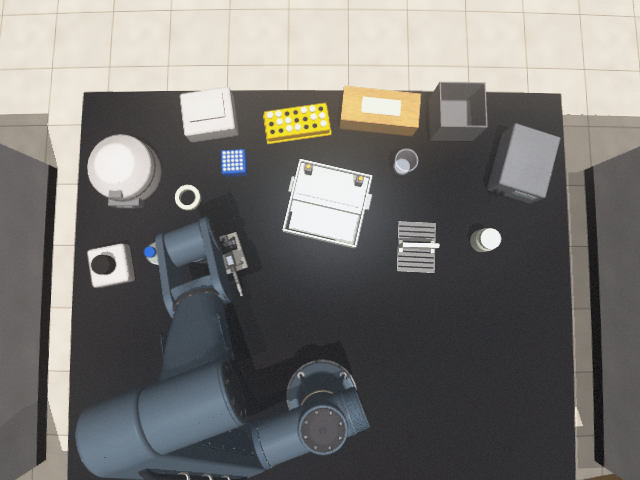

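The wand lies between the cheeks of its rest, the comb stands on the mat and the bystanders are where they were. One numeric check before handing in.

```bash
python3 - <<'E'
from plan import *
for n,r,t,b in [("w5",(340,289),(324,25),[(291,141),(370,134),(374,272)]),("w23",(326,307),(326,18),[(280,143),(367,143),(367,285)])]:
    w=dict(np.load(f"pics/{n}.npz"));pose=(w["pos"],w["rot"]);C=cloud(w,pose)
    R=plane(w,[r],.074,pose)[0];T=plane(w,[t],.062,pose)[0];B=plane(w,b,.010,pose);d=(R-T)[:2]
    u=d/np.linalg.norm(d);print(n,"rear",R[:2].round(4),"tip",T[:2].round(4),"centre(from tip)",(T[:2]+.143*u).round(4),"from rear",(R[:2]-.05*u).round(4),"az",np.degrees(np.arctan2(*d[::-1])).round(2),"len",np.linalg.norm(d).round(4),"rest",((B[0]+B[2])/2)[:2].round(4),"tipz",C[t[1]+3,t[0],2].round(4),"handle z",C[r[1]-30,r[0],2].round(4),C[r[1]-100,r[0],2].round(4))
E
python3 -c "
from station import manip
print(manip.sign_off())"
```

```text
w5 rear [0.4914 0.3035] tip [0.3113 0.2422] centre(from tip) [0.4467 0.2883] from rear [0.444  0.2874] az 18.79 len 0.1902 rest [0.4452 0.2873] tipz 0.0658 handle z 0.0731 0.0739
w23 rear [0.4891 0.3034] tip [0.3091 0.2431] centre(from tip) [0.4447 0.2885] from rear [0.4417 0.2875] az 18.51 len 0.1899 rest [0.442  0.2871] tipz 0.0655 handle z 0.0727 0.075
the job is handed in; nothing more can be done
None
```

The job is done and handed in at about 37 s, but no verdict is reported. My last checks found nothing failed.

**What I did**
- **Comb:** I lifted it out of the tank and stood it in the middle of the mat. It was still upright there in the last pictures.
- **Tilting the wand:** I tipped it about 30° nose-down in the pads by pressing the handle's rear gently on the tank's post knob. The force was about 8 N.
- **Seam:** I guided the tip along all nine points at about 3 cm/s, 3–5 mm from the seam points. I felt no contact force on the way.
- **Return to the rest:** Levelling the wand on the rest's fork took four tries. At the first spot about 23 N did not turn it, so I used longer levers further along the wand. The force stayed under about 25 N, against the 40 N limit. I then put it back on its seat and let go.

**Last checks**
- **Wand:** level in its rest, handle centre within about 3 mm of the seat point and in line with the rest to within about 1°.
- **Bystanders and robot:** the pictures show the bystanders where they were, and the robot touching nothing.
- **Small disagreements:** readings of the wand's position, from its tip and from its rear end, differed by 2–3 mm. The depth readings on the handle were also off by about 2.5 mm. Both are close to the 2 mm calibration accuracy.

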